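# Make up two job trays at the jeweller's bench

### The arm

A 6-joint arm with a two-finger parallel gripper is mounted at the origin on the work surface. World frame = base frame: x ahead of the robot, y to its left, z up, the work surface at z = 0. Lengths are in m, angles in rad, forces in N, time in s.
With the tool pointing down it reaches from about 0.35 to 0.975 m from the base axis. Payload 4.9 kg.
Tool frame: the origin (TCP) lies at the very end of the fingers, on their centre line; the grasp point (between the pads) lies ctrl.grip_point_offset behind it (ctrl.grip_point_offset is the distance from the TCP to the grasp point, in m); z points along the fingers, y is the line along which they close (so a half turn about z gives the same grasp; the last joint's range is limited). The gripper opens to 85 mm and grips with 20 to 120 N. Pads are 22 mm wide; open, the fingers measure 114 mm over their backs; the gripper's body (76 mm by 85 mm) begins 54 mm behind the grasp point. The pads swing forward as they close: fully open they stand 13 mm farther back than shut.
Start: joints at [1.143, 0.053, 1.613, -0, 1.476, -0.119], TCP at [0.19, 0.595, 0.197] pointing down, gripper open.
Joint ranges: [-3.01, 3.01], [-1.01, 2.22], [0.06, 2.58], [-1.02, 4.17], [0.09, 2.62], [-3.14, 3.14]. Speed limits (rad/s): [2.57, 2.57, 3.14, 3.14, 3.14, 3.14].

### API

Orientations are given as a rotation vector (axis times angle).
In Python, from station import ctrl gives the robot as it stands. The module is installed in compiled form; this text tells all that it offers.
- The arm moves only by the tool drive_tool, never from a script. Its argument "steps" is a list of rows, each an object with "translation": the shift along the tool's x, y, z normalised to -1 to 1, where 1 is 4 cm, a list of three; "angular": the turn, a rotation vector about the tool's x, y, z normalised to -1 to 1, where 1 is 8 degrees, a list of three; "gripper": the opening, from 0 (shut) to 1 (fully open). In form: [{"translation": [dx, dy, dz], "angular": [wx, wy, wz], "gripper": gripper}, ...]. A call has 1 to 8 rows; each row shifts and turns the commanded pose from where the row before left it, along the tool's axes as they then stand; what a row does not reach is not made up. A row lasts 1/8 s, in which the tool goes at most 62.5 mm and 10.7 degrees, less where a joint would pass 70% of its speed; a pose out of reach is approached as far as the arm can. A call with a number of a shift or a turn outside -1 to 1 is refused whole. A call with a gripper value outside its range is refused whole. The fingers move at their own pace and stop on an object; "force" is the grip in N (left out, the last holds). Time passes only in rows, so rows that do not move let the fingers close. It gives the time, the measured TCP pose, the force, the opening and the grip force at its end, in the units of the state.
- ctrl.get_obs(): the state, without advancing time (a new reading comes with each control period).
- ctrl.get_image(name): name is "side" or "top" or "wrist"; returns a dict with "color" (420x560x3 uint8, red, green, blue), "depth" (420x560 float32, m along the optical axis (not along the pixel's ray), 0 where there is no reading), "fx", "fy", "cx", "cy" (pixels), "R" (3x3) and "t" (3): a world point X has camera coordinates R X + t. Camera axes: x right, y down, z forward; pixel columns grow to the right and rows downward; lengths in m; the calibration is good to about 2 mm. A picture is of the moment at which its call begins.
- ctrl.finish_job(): hands the job in; it is judged then, once.
The state is a dict: "t": time; "q": joint angles; "dq": joint speeds; "effort": joint torques, N m; "tool_pos": TCP position; "tool_rot": TCP orientation; "contact_force": force on the tool from outside, world axes, zero at the start; "wrist_torque": the same for the moment, N m; "opening": finger opening in m; "grip_force": force on a finger pad.
Only numpy, scipy, OpenCV 4.12 (cv2) and the standard library are available. Lean on these libraries where they do the work, as an engineer would, in place of code of your own. Each camera call takes 0.05 s, during which the arm holds its last target. There are 200 camera calls.

### The job

Make up the two job trays from the stock on the bench. The squarish tray with three compartments gets the wooden ring clamp in its long compartment and the tall wide ring and the stone tin in its two small ones (one in each, either way round); the narrow tray with two compartments gets the steel punch in its long compartment and the doming block in the short one at its end. Set each thing down gently, flat on its compartment's floor and the same way up as it is now, without dropping it, and leave the slim ring and the plain flat bench block where they are.

Things in the scene. Friction and masses are not known exactly. Their poses are not given: they have to be found in the camera images.
- setting_tray: Squarish wooden tray with three compartments, fixed; 160 (x) x 125 (y) mm outside, floor 6 mm thick, rims and dividers 12 mm high in all. Origin: centre of its underside, z up. In its frame the long compartment (148 x 50 mm inside, long side along x) is centred at x 0, y -31.5 mm; the two small ones (68 x 58 mm inside) at x -40 and x +40, y +27.5 mm.
- doming_tray: Long narrow wooden tray with two compartments, fixed; 197 (x) x 70 (y) mm outside, floor 6 mm thick, rims and divider 12 mm high in all. Origin: centre of its underside, z up. In its frame the long compartment (120 x 58 mm inside, long side along x) is centred at x -32.5 mm, y 0; the short one (60 x 58 mm inside) at x +62.5 mm, y 0.
- ring_clamp: Loose wooden ring clamp with a steel band round its middle, lying on the bench: 116 mm long (along its x), 24 mm wide at the middle and 21 mm at the ends (y), 20 mm high. About 50 g. Origin: centre of its underside, z up.
- wide_ring: Loose wide, tall silver ring blank standing on its flat end: outer diameter 32 mm, bore 25 mm, 16 mm high. About 40 g. Origin: centre of its underside, z up.
- stone_tin: Loose closed round aluminium tin with a glass window on top: diameter 36 mm, 20 mm high. About 30 g. Origin: centre of its underside, z up.
- punch: Loose steel punch of square section lying on the bench: 95 mm long (along its x), shaft 14 x 14 mm, round nose at its +x end. About 130 g. Origin: under the middle of its length, on its underside, z up.
- doming_block: Loose steel doming block, a 36 mm cube with round hollows marked on its top. About 350 g. Origin: centre of its underside, z up; sides along its x and y.
- slim_ring: Loose slim, low silver ring, outer diameter 23 mm, 5 mm high. It stays where it is. Origin: centre of its underside.
- bench_block: Loose plain flat steel bench block, 50 x 50 x 14 mm. It stays where it is. Origin: centre of its underside.
Things that resemble listed ones, but are neither listed nor needed, are in the scene too. Leave any green or pink look-alike of the setting_tray alone.

How it is judged:
By the outcome, as a careful person would: the job done as asked, in the order asked, and still so for the second after the job is handed in, with the robot touching nothing.
It also fails if it takes over 112 s, if anything falls off the work surface, if the arm or the gripper's body presses on something with over 40 N, if the wrist force passes 120 N, or if a joint passes its speed limit or range.

## Working session

There is one attempt and no reset: what is moved stays moved. The work goes in short steps, Python scripts to look and compute and a tool call to move; the robot and the scene stay as the last step left them, time stands still between calls to the robot, and variables do not carry over. Pictures are saved under pics/ and viewed, at most 14 in all, crops included, and the job is handed in when it is done.

Besides the shell and the picture viewer there is one more tool, called after "Emit:" as a command line: name --argument value ..., lists and objects as JSON in quotes. drive_tool: Moves the arm, as the interface text tells. Its arguments: {"type":"object","properties":{"steps":{"type":"array"},"force":{"type":"number"}},"required":["steps"]}

```bash
mkdir -p pics; python3 - <<'E'
from station import ctrl
import cv2,pickle
d={}
for n in("top","side"):
    im=ctrl.get_image(n); d[n]=im
    cv2.imwrite(f"pics/{n}0.png",cv2.resize(im["color"][:,:,::-1],(784,588)))
    print(n,im["fx"],im["cx"],im["cy"],im["R"].round(3).tolist(),im["t"].round(3).tolist())
pickle.dump(d,open("d0.pkl","wb"))
print(ctrl.get_obs(),ctrl.grip_point_offset)
E
```

```text
top 441.7566394638289 285.04266774290255 208.40751681380198 [[0.005, -1.0, 0.02], [-0.988, -0.008, -0.153], [0.153, -0.019, -0.988]] [-0.008, 0.536, 1.229]
side 404.21096172446687 279.4618416258817 206.50764113718597 [[-0.979, -0.2, 0.022], [-0.146, 0.628, -0.765], [0.139, -0.752, -0.644]] [0.517, 0.098, 0.886]
{'t': 0.1, 'q': array([ 1.14298759e+00,  5.33362880e-02,  1.61416612e+00,  3.03288842e-05,
        1.47601235e+00, -1.18980182e-01]), 'dq': array([ 0.00144972, -0.00041938, -0.00429475, -0.00045771, -0.0004343 ,
       -0.00073453]), 'effort': array([ 3.79726782e-05, -3.94900632e+01, -3.71364534e+01, -8.62560250e-05,
        3.93938928e-03, -2.11935566e-05]), 'tool_pos': array([0.18967724, 0.59485544, 0.19565222]), 'tool_rot': array([-4.83101267e-01, -3.10366977e+00,  2.89378613e-03]), 'contact_force': array([ 0.46264849, -0.60077696, -0.25483098]), 'wrist_torque': array([0.0071477 , 0.04498167, 0.03193015]), 'grip_force': 0.0, 'opening': 0.08521763609369021} 0.0187
```

View pics/top0.png

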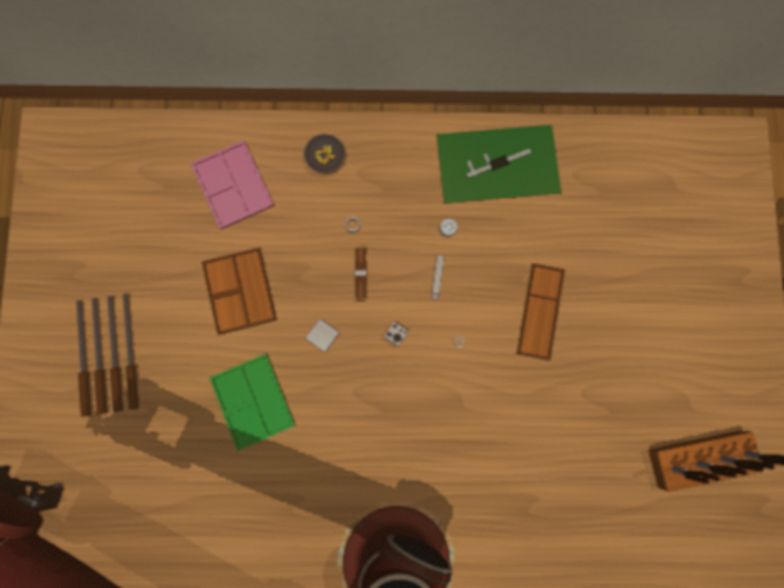

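View pics/side0.png

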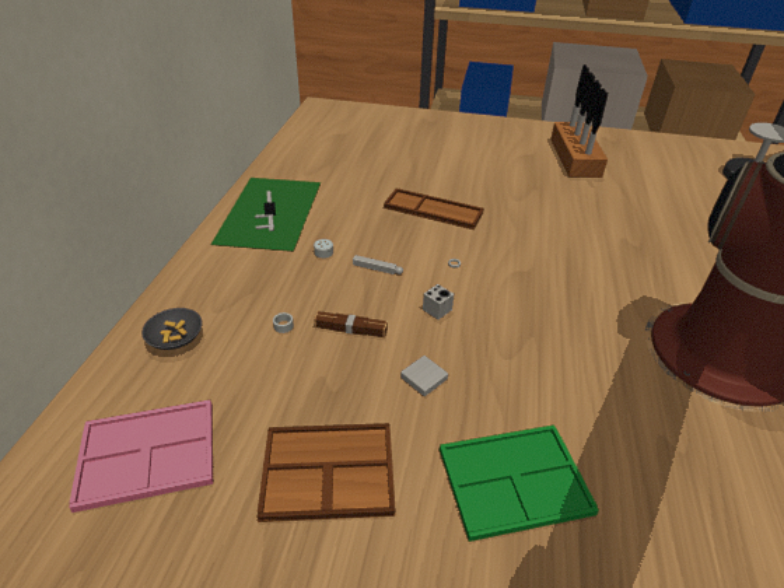

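Candidates in the top picture (784x588 pixels):
- **Trays:** wooden (239,290), with pink (232,185) and green (252,401) look-alikes. I choose the wooden one. The narrow tray is at (541,311).
- **Rings:** (353,225) is the larger and tall one, so it is wide_ring. (459,342) is the slim one and stays.
- **Tin:** (449,228). The dark bowl (325,154) isn't it.
- **Punch:** (438,277). The tool on the green mat (498,163) isn't it.
- **Clamp:** (361,274). The files at the left aren't it.
- **Blocks:** dimpled cube (396,333) is the doming block. The flat block (322,336) stays.

```bash
cat > h.py <<'E'
import numpy as np,cv2
def ray(im,u,v,z):
    "pixels -> world points on plane z"
    p=np.stack([(np.asarray(u,float)-im["cx"])/im["fx"],(np.asarray(v,float)-im["cy"])/im["fy"],np.ones(np.shape(u))],-1)
    R,t=np.array(im["R"]),np.array(im["t"]); c=-R.T@t; d=p@R
    return c+d*((z-c[2])/d[...,2])[...,None]
def cloud(im):
    v,u=np.mgrid[:420,:560]; D=im["depth"].astype(float)
    p=np.stack([(u-im["cx"])/im["fx"]*D,(v-im["cy"])/im["fy"]*D,D],-1)
    return (p-np.array(im["t"]))@np.array(im["R"])
E
python3 - <<'E'
import pickle,numpy as np,cv2
from h import *
d=pickle.load(open("d0.pkl","rb"))
im=d["top"];P=cloud(im)
big=cv2.resize(im["color"][60:320,130:420,::-1],None,fx=2.6,fy=2.2,interpolation=cv2.INTER_CUBIC)
cv2.imwrite("pics/crop.png",big)
def show(n):
    im=d[n];P=cloud(im)
    ok=(im["depth"]>0)&(P[...,0]>.25)&(P[...,0]<.9)&(abs(P[...,1])<.5)
    print("bench z",np.median(P[...,2][ok]))
    m=((P[...,2]>np.median(P[...,2][ok])+.004)&ok).astype(np.uint8)
    k,l,s,c=cv2.connectedComponentsWithStats(m)
    for i in range(1,k):
        if s[i,4]<12: continue
        q=P[l==i]; z=np.percentile(q[:,2],90)
        tp=q[q[:,2]>z-.005] if z>.014 else q
        r=cv2.minAreaRect((tp[:,:2]*1000).astype(np.float32))
        print(n,c[i].round(),s[i,4],"z",z.round(4),"mean",(tp[:,:2].mean(0)*1000).round(),"rect",np.round(r[0]),np.round(r[1]),round(r[2]))
show("top");show("side")
E
```

```text
bench z 0.0005388903923385139
top [232. 109.] 623 z 0.0246 mean [844. 157.] rect [841. 158.] [88. 87.] 21
top [165. 132.] 1564 z 0.0131 mean [773. 356.] rect [773. 354.] [168. 129.] 27
top [357. 116.] 133 z 0.0122 mean [ 830. -226.] rect [ 829. -228.] [36. 83.] 24
top [317. 121.] 18 z 0.0084 mean [ 813. -101.] rect [ 812. -102.] [16. 22.] 65
top [391. 134.] 13 z 0.0069 mean [ 774. -328.] rect [ 774. -328.] [ 8. 29.] 50
top [252. 160.] 54 z 0.0168 mean [687.  94.] rect [686.  94.] [29. 30.] 48
top [320. 162.] 122 z 0.0232 mean [ 680. -110.] rect [ 681. -109.] [32. 33.] 48
top [258. 195.] 306 z 0.0225 mean [579.  75.] rect [579.  76.] [114.  21.] 1
top [171. 208.] 1725 z 0.0127 mean [541. 331.] rect [542. 331.] [167. 131.] 13
top [313. 198.] 149 z 0.0167 mean [574. -87.] rect [573. -87.] [14. 89.] 83
top [386. 223.] 1306 z 0.0135 mean [ 501. -305.] rect [ 503. -307.] [ 77. 198.] 79
top [230. 239.] 304 z 0.0169 mean [448. 153.] rect [449. 153.] [49. 49.] 56
top [283. 238.] 173 z 0.0389 mean [451.   0.] rect [451.   0.] [36. 35.] 57
top [180. 284.] 1743 z 0.0127 mean [320. 293.] rect [31
[... 304 characters left out ...]
e [269. 189.] 221 z 0.0153 mean [573. -82.] rect [571. -83.] [17. 92.] 82
side [313. 215.] 380 z 0.0375 mean [450.   5.] rect [450.   4.] [38. 38.] 59
side [122. 234.] 959 z 0.0245 mean [844. 154.] rect [839. 160.] [88. 88.] 84
side [202. 229.] 133 z 0.0164 mean [685.  98.] rect [685.  98.] [29. 32.] 16
side [250. 231.] 593 z 0.0215 mean [578.  81.] rect [578.  80.] [ 25. 115.] 89
side [303. 267.] 541 z 0.0157 mean [448. 159.] rect [447. 157.] [51. 50.] 55
side [102. 324.] 5299 z 0.0124 mean [773. 363.] rect [773. 359.] [161. 128.] 26
side [233. 337.] 5751 z 0.0126 mean [540. 338.] rect [541. 334.] [160. 127.] 15
side [363. 343.] 5428 z 0.0128 mean [319. 301.] rect [311. 297.] [160. 127.] 23
```

View pics/crop.png

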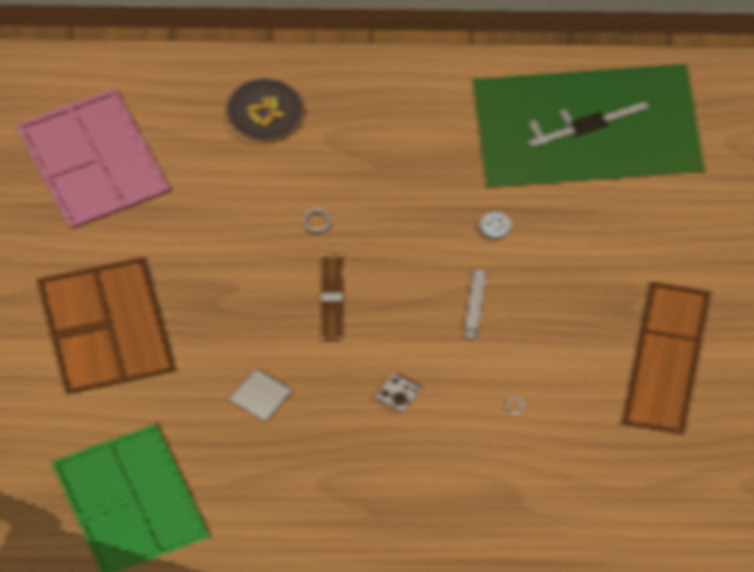

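The crop confirms the choice: clamp with band (332,299), wooden tray (106,325) with its long compartment on the right side, tall ring (317,221), tin (495,225), punch (475,304), doming block (398,393), doming tray (667,357) with its short end at the top (far).

```bash
cat > plan.py <<'E'
import sys,numpy as np
from scipy.spatial.transform import Rotation as Ro
from station import ctrl
def plan(x,y,z,psi):
    "psi deg: world direction of the closing line (mod 180)"
    o=ctrl.get_obs(); R=Ro.from_rotvec(o["tool_rot"]).as_matrix(); p=o["tool_pos"]
    cur=np.degrees(np.arctan2(R[1,1],R[0,1])); d=(psi-cur+90)%180-90
    D=np.array([x,y,z])-p
    print("t %.1f pos"%o["t"],p.round(4),"psi %.1f tilt"%cur,(R[:,2]).round(3),"open %.4f grip %.1f F"%(o["opening"],o["grip_force"]),o["contact_force"].round(1),"q5 %.2f"%o["q"][5])
    print(" turn wz units %.2f (q5 after ~ +-%.2f)"%(-d/8,np.radians(d)), "| shift before turn",(R.T@D/.04).round(2),"| after turn",((R@Ro.from_euler("z",-d,degrees=True).as_matrix()).T@D/.04).round(2))
if __name__=="__main__": plan(*map(float,sys.argv[1:]))
E
python3 plan.py .578 .078 .15 91
```

```text
t 0.1 pos [0.1897 0.5949 0.1957] psi 72.3 tilt [-0.001 -0.002 -1.   ] open 0.0852 grip 0.0 F [ 0.5 -0.6 -0.3] q5 -0.12
 turn wz units -2.34 (q5 after ~ +-0.33) | shift before turn [-13.18  -9.36   1.16] | after turn [ -9.48 -13.09   1.16]
```

Emit:
drive_tool --steps '[{"translation": [-0.94, -0.67, 0], "angular": [0, 0, 0], "gripper": 1}, {"translation": [-0.94, -0.67, 0], "angular": [0, 0, 0], "gripper": 1}, {"translation": [-0.94, -0.67, 0], "angular": [0, 0, 0], "gripper": 1}, {"translation": [-0.94, -0.67, 0], "angular": [0, 0, 0], "gripper": 1}, {"translation": [-0.94, -0.67, 0], "angular": [0, 0, 0], "gripper": 1}, {"translation": [-0.94, -0.67, 0], "angular": [0, 0, 0], "gripper": 1}, {"translation": [-0.94, -0.67, 0], "angular": [0, 0, 0], "gripper": 1}, {"translation": [-0.94, -0.67, 0], "angular": [0, 0, 0], "gripper": 1}]'

```text
t: 1.1
tool_pos: [0.4118, 0.2983, 0.1963]
tool_rot: [-0.483, -3.104, 0.0]
contact_force: [0.3, 0.5, 0.3]
opening: 0.0851
grip_force: 0.0
```

Emit:
drive_tool --steps '[{"translation": [-0.94, -0.67, 0], "angular": [0, 0, 0], "gripper": 1}, {"translation": [-0.94, -0.67, 0], "angular": [0, 0, 0], "gripper": 1}, {"translation": [-0.94, -0.67, 0], "angular": [0, 0, 0], "gripper": 1}, {"translation": [-0.94, -0.67, 0], "angular": [0, 0, 0], "gripper": 1}, {"translation": [-0.94, -0.67, 0], "angular": [0, 0, 0], "gripper": 1}, {"translation": [0, 0, 0], "angular": [0, 0, -0.8], "gripper": 1}, {"translation": [0, 0, 0], "angular": [0, 0, -0.8], "gripper": 1}, {"translation": [0, 0, 0], "angular": [0, 0, -0.8], "gripper": 1}]'

```text
t: 2.1
tool_pos: [0.5494, 0.1147, 0.1961]
tool_rot: [0.046, -3.14, 0.0]
contact_force: [-0.1, 0.4, -0.8]
opening: 0.0855
grip_force: 0.0
```

```bash
python3 plan.py .578 .078 .15 91; python3 - <<'E'
from station import ctrl
import cv2,pickle
w=ctrl.get_image("wrist");pickle.dump(w,open("w1.pkl","wb"));cv2.imwrite("pics/w1.png",w["color"][:,:,::-1])
E
```

```text
t 2.1 pos [0.5494 0.1147 0.1961] psi 91.7 tilt [-0.001 -0.    -1.   ] open 0.0855 grip 0.0 F [-0.1  0.4 -0.8] q5 -1.53
 turn wz units 0.09 (q5 after ~ +--0.01) | shift before turn [-0.69 -0.94  1.15] | after turn [-0.7  -0.93  1.15]
```

View pics/w1.png

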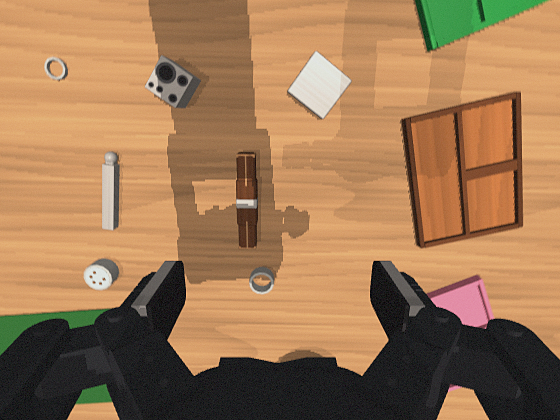

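The wrist view shows the clamp (247,200), block (173,82), wooden tray (465,168), punch (110,190), tin (101,274), wide ring (261,280), slim ring (56,68), and bench block (318,84).

```bash
cat > seg.py <<'E'
import pickle,sys,numpy as np,cv2
from h import *
def seg(f,lo=.006,yr=420):
    im=pickle.load(open(f,"rb"));P=cloud(im)
    ok=(im["depth"]>0);ok[yr:]=0
    z0=np.median(P[...,2][ok]);print("bench z",z0.round(4))
    m=((P[...,2]>z0+lo)&(P[...,2]<.045)&ok).astype(np.uint8)
    k,l,s,c=cv2.connectedComponentsWithStats(m)
    for i in range(1,k):
        if s[i,4]<60: continue
        q=P[l==i]; z=np.percentile(q[:,2],90)
        tp=q[q[:,2]>z-.004] if z>.014 else q
        r=cv2.minAreaRect((tp[:,:2]*1000).astype(np.float32))
        b=cv2.boxPoints(r);e=max((b[1]-b[0],b[2]-b[1]),key=np.linalg.norm)
        print(c[i].round(),s[i,4],"z",z.round(4),"rect",np.round(r[0],1),np.round(r[1],1),"long dir",round(float(np.degrees(np.arctan2(e[1],e[0]))%180),1))
if __name__=="__main__": seg(sys.argv[1],float(sys.argv[2]),int(sys.argv[3]))
E
python3 seg.py w1.pkl .005 290
```

```text
bench z 0.0005
[467.  17.] 3035 z 0.0127 rect [386.7 317.8] [ 47.2 132.4] long dir 91.6
[319.  85.] 2334 z 0.0152 rect [450.  156.3] [50.  49.9] long dir 54.9
[172.  82.] 1704 z 0.0373 rect [451.8   3. ] [36.6 36.2] long dir 56.8
[466. 171.] 13507 z 0.0125 rect [543.4 333.8] [160.8 126.7] long dir 14.7
[109. 191.] 1131 z 0.0151 rect [573.  -83.7] [14.7 93.7] long dir 172.5
[246. 200.] 1911 z 0.0213 rect [580.6  78.6] [114.5  23.5] long dir 0.8
[100. 274.] 785 z 0.0214 rect [ 681.1 -107.2] [34.7 35.1] long dir 104.0
[261. 279.] 275 z 0.0169 rect [683.9  97.2] [25.8 30.7] long dir 90.5
[469. 285.] 252 z 0.0129 rect [692.1 363.1] [16.7 43.9] long dir 114.3
```

Emit:
drive_tool --steps '[{"translation": [-0.76, -0.92, 0.3], "angular": [0, 0, 0.09], "gripper": 0.8}, {"translation": [0, 0, 1], "angular": [0, 0, 0], "gripper": 0.8}, {"translation": [0, 0, 1], "angular": [0, 0, 0], "gripper": 0.8}, {"translation": [0, 0, 1], "angular": [0, 0, 0], "gripper": 0.7}, {"translation": [0, 0, 0.7], "angular": [0, 0, 0], "gripper": 0.7}, {"translation": [0, 0, 0.3], "angular": [0, 0, 0], "gripper": 0.7}, {"translation": [0, 0, 0.2], "angular": [0, 0, 0], "gripper": 0.7}, {"translation": [0, 0, 0], "angular": [0, 0, 0], "gripper": 0.7}]'

```text
t: 3.15
tool_pos: [0.5814, 0.079, 0.0173]
tool_rot: [-0.021, 3.141, -0.0]
contact_force: [0.8, 0.5, -0.2]
opening: 0.0599
grip_force: 0.0
```

```bash
python3 plan.py .5805 .0785 .007 90.8
```

```text
t 3.1 pos [0.5814 0.079  0.0173] psi 90.8 tilt [ 0.001 -0.    -1.   ] open 0.0599 grip 0.0 F [ 0.8  0.5 -0.2] q5 -1.58
 turn wz units -0.00 (q5 after ~ +-0.00) | shift before turn [ 0.02 -0.01  0.26] | after turn [ 0.02 -0.01  0.26]
```

Emit:
drive_tool --steps '[{"translation": [0, 0, 0.26], "angular": [0, 0, 0], "gripper": 0.6}, {"translation": [0, 0, 0], "angular": [0, 0, 0], "gripper": 0.2}, {"translation": [0, 0, 0], "angular": [0, 0, 0], "gripper": 0.1}, {"translation": [0, 0, 0], "angular": [0, 0, 0], "gripper": 0.1}, {"translation": [0, 0, 0], "angular": [0, 0, 0], "gripper": 0.1}]' --force 35

```text
t: 3.78
tool_pos: [0.5813, 0.079, 0.0067]
tool_rot: [-0.022, 3.141, 0.0]
contact_force: [-0.9, -0.1, -0.2]
opening: 0.0086
grip_force: 0.0
```

```bash
python3 plan.py .5504 .3025 .06 104.5; python3 - <<'E'
from station import ctrl
import cv2,pickle
w=ctrl.get_image("side");cv2.imwrite("pics/s1.png",cv2.resize(w["color"][130:290,150:390,::-1],None,fx=3,fy=3))
E
```

```text
t 3.8 pos [0.5813 0.079  0.0067] psi 90.8 tilt [ 0.  0. -1.] open 0.0086 grip 0.0 F [-0.9 -0.1 -0.2] q5 -1.58
 turn wz units -1.71 (q5 after ~ +-0.24) | shift before turn [ 0.69  5.6  -1.33] | after turn [-0.65  5.6  -1.33]
```

View pics/s1.png

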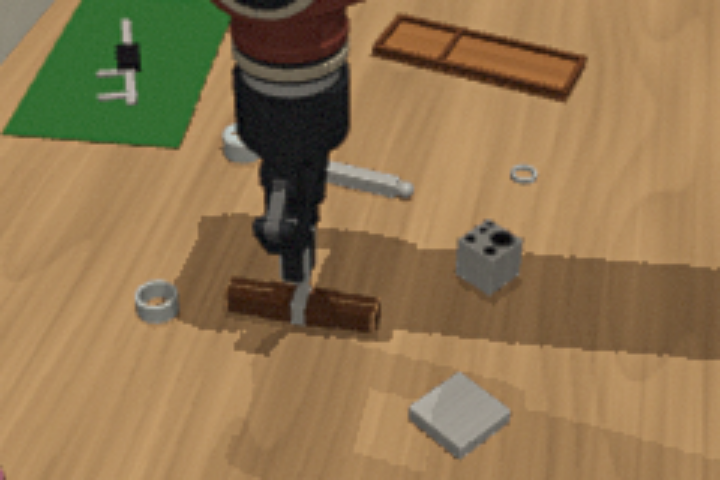

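The side crop shows the fingers shut above the clamp: the tips end around (295,280), while the clamp's band is intact at (300,305). They missed it, so the real tip is higher than the TCP reading suggests. I'll measure the tip.

```bash
python3 - <<'E'
from station import ctrl
from h import *
for n in("side","top","wrist"):
    im=ctrl.get_image(n);P=cloud(im);C=im["color"].astype(int)
    m=(im["depth"]>0)&(abs(P[...,0]-.581)<.05)&(abs(P[...,1]-.079)<.05)&(P[...,2]<.1)&(C.max(2)<75)&(P[...,2]>.005)
    q=P[m]
    print(n,m.sum())
    for a,b in((.005,.015),(.015,.02),(.02,.025),(.025,.03),(.03,.04),(.04,.06),(.06,.1)):
        r=q[(q[:,2]>=a)&(q[:,2]<b)]
        if len(r):print(a,len(r),"x",r[:,0].min().round(3),r[:,0].max().round(3),"y",r[:,1].min().round(3),r[:,1].max().round(3))
    for z in(.0,.01,.02,.03):
        c=np.array(im["R"])@[.581,.079,z]+im["t"];print("  tip proj z",z,(im["fx"]*c[0]/c[2]+im["cx"]).round(1),(im["fy"]*c[1]/c[2]+im["cy"]).round(1))
    if n=="wrist":cv2.imwrite("pics/w2.png",im["color"][:,:,::-1])
E
```

```text
side 538
0.005 127 x 0.531 0.631 y 0.087 0.093
0.015 150 x 0.531 0.631 y 0.067 0.093
0.02 127 x 0.532 0.631 y 0.069 0.093
0.04 35 x 0.569 0.587 y 0.072 0.098
0.06 99 x 0.566 0.591 y 0.07 0.121
  tip proj z 0.0 249.2 234.5
  tip proj z 0.01 249.1 231.3
  tip proj z 0.02 249.0 228.0
  tip proj z 0.03 248.9 224.7
top 17
0.015 3 x 0.57 0.573 y 0.071 0.077
0.02 7 x 0.569 0.572 y 0.068 0.086
0.06 7 x 0.569 0.579 y 0.044 0.109
  tip proj z 0.0 256.7 195.3
  tip proj z 0.01 256.5 194.7
  tip proj z 0.02 256.4 194.1
  tip proj z 0.03 256.2 193.5
wrist 10778
0.005 8 x 0.553 0.555 y 0.066 0.09
0.015 281 x 0.531 0.623 y 0.066 0.09
0.02 112 x 0.552 0.622 y 0.067 0.089
0.04 556 x 0.57 0.592 y 0.061 0.096
0.06 9821 x 0.567 0.594 y 0.035 0.122
  tip proj z 0.0 278.0 232.6
  tip proj z 0.01 278.1 238.9
  tip proj z 0.02 278.1 245.8
  tip proj z 0.03 278.1 253.5
```

View pics/w2.png

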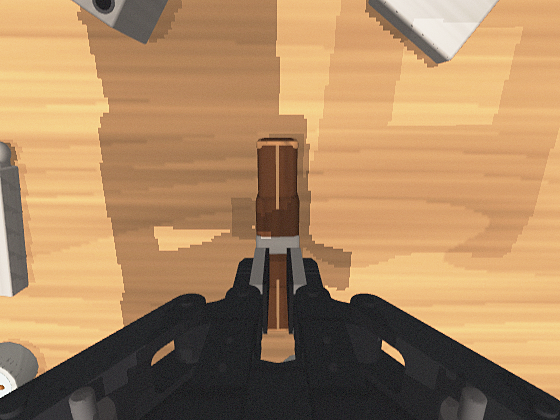

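The wrist view shows the pads (black strips at x 268 and 290, rows 248–330) above the clamp, about 9 mm apart. Next I need the depth of the silver finger parts.

```bash
python3 - <<'E'
from station import ctrl
from h import *
for n in("side","wrist"):
    im=ctrl.get_image(n);P=cloud(im)
    m=(im["depth"]>0)&(abs(P[...,0]-.581)<.016)&(abs(P[...,1]-.079)<.03)&(P[...,2]<.08)
    q=P[m]; print(n,np.histogram(q[:,2],bins=np.arange(-.004,.08,.004))[0])
    if n=="wrist":
        for v in range(228,300,5): print(v,[tuple((P[v,u]*1000).round().astype(int)) for u in(256,262,270,280)])
    else:
        for v in range(196,246,3): print(v,[tuple((P[v,u]*1000).round().astype(int)) for u in(246,249,252)])
E
```

```text
side [41 64 17 14 22 48 72  0  0  0  0  7 10 12 21 14 19 19 15  6]
196 [(np.int64(573), np.int64(119), np.int64(143)), (np.int64(569), np.int64(111), np.int64(138)), (np.int64(567), np.int64(96), np.int64(126))]
199 [(np.int64(577), np.int64(106), np.int64(125)), (np.int64(572), np.int64(104), np.int64(124)), (np.int64(567), np.int64(98), np.int64(120))]
202 [(np.int64(580), np.int64(99), np.int64(110)), (np.int64(574), np.int64(96), np.int64(110)), (np.int64(568), np.int64(96), np.int64(110))]
205 [(np.int64(568), np.int64(137), np.int64(136)), (np.int64(581), np.int64(73), np.int64(81)), (np.int64(568), np.int64(96), np.int64(102))]
208 [(np.int64(567), np.int64(142), np.int64(133)), (np.int64(568), np.int64(119), np.int64(114)), (np.int64(568), np.int64(97), np.int64(95))]
211 [(np.int64(570), np.int64(133), np.int64(117)), (np.int64(568), np.int64(119), np.int64(106)), (np.int64(568), np.int64(97), np.int64(87))]
214 [(np.int64(576), np.int64(115), np.int64(93)), (np.int64(568), np.int64(121), np.int64(99)), (np.int64(570), np.int64(91), np.int64(73))]
217 [(np.int64(582), np.int
[... 3554 characters left out ...]
nt64(77)), (np.int64(571), np.int64(73), np.int64(78)), (np.int64(604), np.int64(75), np.int64(21)), (np.int64(604), np.int64(80), np.int64(20))]
288 [(np.int64(570), np.int64(71), np.int64(82)), (np.int64(572), np.int64(73), np.int64(79)), (np.int64(608), np.int64(75), np.int64(19)), (np.int64(608), np.int64(80), np.int64(20))]
293 [(np.int64(569), np.int64(71), np.int64(86)), (np.int64(575), np.int64(73), np.int64(77)), (np.int64(611), np.int64(75), np.int64(21)), (np.int64(611), np.int64(81), np.int64(20))]
298 [(np.int64(570), np.int64(71), np.int64(89)), (np.int64(576), np.int64(73), np.int64(79)), (np.int64(614), np.int64(75), np.int64(21)), (np.int64(614), np.int64(81), np.int64(20))]
```

The tips are really about 36 mm above the reported TCP: both cameras put the finger ends at z ≈ 42–45 mm while tool_pos says 6.7 mm. The xy position agrees. I'll open and measure the offset at a working opening.

Emit:
drive_tool --steps '[{"translation": [0, 0, 0], "angular": [0, 0, 0], "gripper": 0.5}, {"translation": [0, 0, 0], "angular": [0, 0, 0], "gripper": 0.5}, {"translation": [0, 0, 0], "angular": [0, 0, 0], "gripper": 0.5}]'

```text
t: 4.45
tool_pos: [0.5811, 0.0789, 0.0064]
tool_rot: [0.022, -3.141, 0.0]
contact_force: [0.4, -0.1, -0.0]
opening: 0.0424
grip_force: 0.0
```

```bash
cat > tip.py <<'E'
from station import ctrl
from h import *
def tip():
    o=ctrl.get_obs();p=o["tool_pos"];im=ctrl.get_image("wrist");P=cloud(im)
    Rt=cv2.Rodrigues(o["tool_rot"])[0]; Q=(P-p)@Rt   # tool frame
    m=(im["depth"]>0)&(abs(Q[...,0])<.014)&(abs(Q[...,1])<.065)&(Q[...,2]>-.12)&(P[...,2]>p[2]+.024)&(im["depth"]<.2)
    for s in(-1,1):
        q=Q[m&(np.sign(Q[...,1])==s)]
        zt=np.percentile(q[:,2],99.5);e=q[q[:,2]>zt-.004]
        print("opening",o["opening"].round(4),"tool z",p[2].round(4),"finger",s,"tip tool-z",q[:,2].max().round(4),zt.round(4),"y",e[:,1].min().round(4),e[:,1].max().round(4),"x",e[:,0].min().round(4),e[:,0].max().round(4))
tip()
E
python3 tip.py
```

```text
Traceback (most recent call last):
  File "tip.py", line 11, in <module>
    tip()
    ~~~^^
  File "tip.py", line 10, in tip
    print("opening",o["opening"].round(4),"tool z",p[2].round(4),"finger",s,"tip tool-z",q[:,2].max().round(4),zt.round(4),"y",e[:,1].min().round(4),e[:,1].max().round(4),"x",e[:,0].min().round(4),e[:,0].max().round(4))
                    ^^^^^^^^^^^^^^^^^^
AttributeError: 'float' object has no attribute 'round'
```

```bash
sed -i 's/o\["opening"\].round(4)/round(o["opening"],4)/' tip.py; python3 tip.py
```

```text
opening 0.0425 tool z 0.0064 finger -1 tip tool-z -0.0354 -0.0418 y -0.0337 -0.0215 x -0.0119 0.0107
opening 0.0425 tool z 0.0064 finger 1 tip tool-z -0.0364 -0.0418 y 0.0208 0.033 x -0.0115 0.0107
```

Emit:
drive_tool --steps '[{"translation": [0, 0, 0.4], "angular": [0, 0, 0], "gripper": 0.5}, {"translation": [0, 0, 0.3], "angular": [0, 0, 0], "gripper": 0.5}, {"translation": [0, 0, 0.18], "angular": [0, 0, 0], "gripper": 0.5}, {"translation": [0, 0, 0], "angular": [0, 0, 0], "gripper": 0.1}, {"translation": [0, 0, 0], "angular": [0, 0, 0], "gripper": 0.1}, {"translation": [0, 0, 0], "angular": [0, 0, 0], "gripper": 0.1}, {"translation": [0, 0, 0], "angular": [0, 0, 0], "gripper": 0.1}]' --force 35

```text
t: 5.42
tool_pos: [0.5814, 0.079, -0.0284]
tool_rot: [-0.022, 3.141, 0.0]
contact_force: [-0.3, 0.4, 0.2]
opening: 0.0232
grip_force: 38.4
```

```bash
python3 plan.py .5504 .3025 .03 104.5; python3 - <<'E'
from station import ctrl
from h import *
o=ctrl.get_obs();p=o["tool_pos"]
for n in("side","wrist"):
    im=ctrl.get_image(n);P=cloud(im)
    s=1 if n=="side" else -1
    m=(im["depth"]>0)&(abs(P[...,0]-p[0])<.009)&(P[...,1]>p[1]+.018)&(P[...,1]<p[1]+.032)&(P[...,2]<.04)
    print(n,np.histogram(P[m][:,2],bins=np.arange(-.004,.04,.002))[0])
    if n=="side": cv2.imwrite("pics/s2.png",cv2.resize(im["color"][180:260,190:310,::-1],None,fx=5,fy=5))
E
```

```text
t 5.4 pos [ 0.5814  0.079  -0.0284] psi 90.8 tilt [ 0.001  0.    -1.   ] open 0.0232 grip 38.4 F [-0.3  0.4  0.2] q5 -1.58
 turn wz units -1.71 (q5 after ~ +-0.24) | shift before turn [ 0.7   5.6  -1.46] | after turn [-0.65  5.6  -1.46]
side [ 0  8 26  5  0  1  1  0  0  6  3  6  5  6  2  7  5  4  4  7  1]
wrist [  0 172 322   1   0   0   0   0   7  18  24  30  25  31  32  30  26  36
  32  44  14]
```

View pics/s2.png

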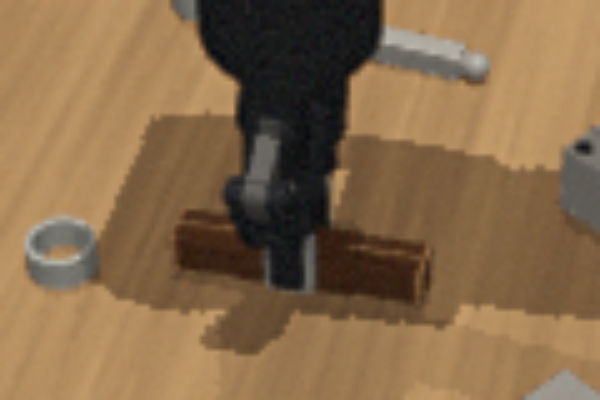

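The clamp is gripped at its band (290,260 in the crop), with the tips about 10 mm above the bench.

Emit:
drive_tool --steps '[{"translation": [0, 0, -0.5], "angular": [0, 0, 0], "gripper": 0.1}, {"translation": [0, 0, -0.96], "angular": [0, 0, 0], "gripper": 0.1}, {"translation": [0.12, 0.93, 0], "angular": [0, 0, 0], "gripper": 0.1}, {"translation": [0.12, 0.93, 0], "angular": [0, 0, 0], "gripper": 0.1}, {"translation": [0.12, 0.93, 0], "angular": [0, 0, 0], "gripper": 0.1}, {"translation": [0.12, 0.93, 0], "angular": [0, 0, 0], "gripper": 0.1}, {"translation": [0.12, 0.93, 0], "angular": [0, 0, 0], "gripper": 0.1}, {"translation": [0.12, 0.93, 0], "angular": [0, 0, 0], "gripper": 0.1}]'

```text
t: 6.52
tool_pos: [0.5497, 0.3033, 0.0316]
tool_rot: [-0.022, 3.139, 0.001]
contact_force: [0.3, 0.3, -1.6]
opening: 0.023
grip_force: 38.4
```

Emit:
drive_tool --steps '[{"translation": [0, 0, 0.3], "angular": [0, 0, -0.86], "gripper": 0.1}, {"translation": [0, 0, 0.3], "angular": [0, 0, -0.86], "gripper": 0.1}, {"translation": [0, 0, 0], "angular": [0, 0, 0], "gripper": 0.1}]'

```text
t: 6.9
tool_pos: [0.5488, 0.3017, 0.0059]
tool_rot: [0.396, -3.116, 0.0]
contact_force: [-0.3, -0.5, -0.6]
opening: 0.0229
grip_force: 38.4
```

```bash
python3 plan.py .5504 .3025 -.0212 104.5; python3 - <<'E'
from station import ctrl
import cv2
w=ctrl.get_image("wrist");cv2.imwrite("pics/w3.png",w["color"][:,:,::-1])
E
```

```text
t 6.9 pos [0.5488 0.3017 0.0059] psi 104.5 tilt [-0.001 -0.    -1.   ] open 0.0229 grip 38.4 F [-0.3 -0.5 -0.6] q5 -1.44
 turn wz units -0.00 (q5 after ~ +-0.00) | shift before turn [-0.04  0.01  0.68] | after turn [-0.04  0.01  0.68]
```

View pics/w3.png

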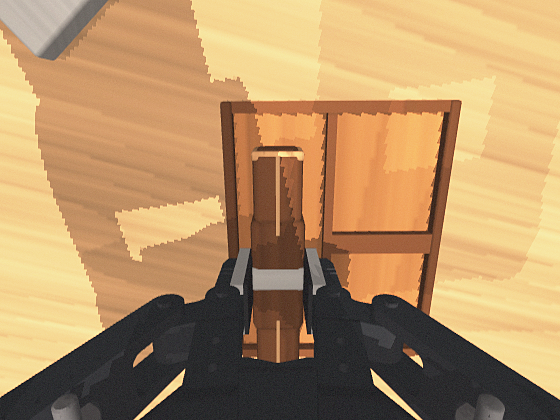

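The clamp sits straight over the long compartment: clamp centre column 280, compartment walls at 235 and 325.

Emit:
drive_tool --steps '[{"translation": [-0.04, 0, 0.3], "angular": [0, 0, 0], "gripper": 0.1}, {"translation": [0, 0, 0.25], "angular": [0, 0, 0], "gripper": 0.1}, {"translation": [0, 0, 0.09], "angular": [0, 0, 0], "gripper": 0.1}, {"translation": [0, 0, 0.03], "angular": [0, 0, 0], "gripper": 0.1}, {"translation": [0, 0, 0.02], "angular": [0, 0, 0], "gripper": 0.1}]'

```text
t: 7.58
tool_pos: [0.551, 0.3022, -0.0219]
tool_rot: [-0.397, 3.116, 0.0]
contact_force: [-0.8, -0.4, -0.8]
opening: 0.0233
grip_force: 38.4
```

Emit:
drive_tool --steps '[{"translation": [0, 0, 0.015], "angular": [0, 0, 0], "gripper": 0.1}, {"translation": [0, 0, 0], "angular": [0, 0, 0], "gripper": 0.1}]'

```text
t: 7.82
tool_pos: [0.5509, 0.3022, -0.0224]
tool_rot: [-0.398, 3.116, 0.0]
contact_force: [-0.1, -0.1, -0.8]
opening: 0.0229
grip_force: 38.4
```

Emit:
drive_tool --steps '[{"translation": [0, 0, 0], "angular": [0, 0, 0], "gripper": 0.3}, {"translation": [0, 0, 0], "angular": [0, 0, 0], "gripper": 0.36}, {"translation": [0, 0, 0], "angular": [0, 0, 0], "gripper": 0.4}, {"translation": [0, 0, -0.3], "angular": [0, 0, 0], "gripper": 0.4}, {"translation": [0, 0, -0.8], "angular": [0, 0, 0], "gripper": 0.4}, {"translation": [0, 0, -0.8], "angular": [0, 0, 0], "gripper": 0.5}]'

```text
t: 8.57
tool_pos: [0.5508, 0.3022, 0.0549]
tool_rot: [-0.398, 3.116, 0.0]
contact_force: [-0.1, -0.6, -0.1]
opening: 0.0428
grip_force: 0.0
```

```bash
python3 plan.py .6845 .0965 .04 104.5
```

```text
t 8.6 pos [0.5508 0.3022 0.0549] psi 104.5 tilt [ 0.  0. -1.] open 0.0428 grip 0.0 F [-0.1 -0.6 -0.1] q5 -1.44
 turn wz units 0.01 (q5 after ~ +--0.00) | shift before turn [-1.94 -5.82  0.37] | after turn [-1.95 -5.81  0.37]
```

Emit:
drive_tool --steps '[{"translation": [-0.33, -0.97, 0], "angular": [0, 0, 0], "gripper": 0.7}, {"translation": [-0.33, -0.97, 0], "angular": [0, 0, 0], "gripper": 0.7}, {"translation": [-0.33, -0.97, 0], "angular": [0, 0, 0], "gripper": 0.7}, {"translation": [-0.33, -0.97, 0], "angular": [0, 0, 0], "gripper": 0.7}, {"translation": [-0.33, -0.97, 0], "angular": [0, 0, 0], "gripper": 0.7}, {"translation": [-0.33, -0.97, 0], "angular": [0, 0, 0], "gripper": 0.7}, {"translation": [0, 0, 0], "angular": [0, 0, -1], "gripper": 0.7}, {"translation": [0, 0, 0], "angular": [0, 0, -1], "gripper": 0.7}]'

```text
t: 9.57
tool_pos: [0.6866, 0.0959, 0.0544]
tool_rot: [-0.832, 3.028, -0.0]
contact_force: [0.1, 0.2, 0.6]
opening: 0.0599
grip_force: 0.0
```

Emit:
drive_tool --steps '[{"translation": [0, 0, 0], "angular": [0, 0, -1], "gripper": 0.7}, {"translation": [0, 0, 0], "angular": [0, 0, -1], "gripper": 0.7}, {"translation": [0, 0, 0], "angular": [0, 0, -1], "gripper": 0.7}, {"translation": [0, 0, 0], "angular": [0, 0, -1], "gripper": 0.7}, {"translation": [0, 0, 0], "angular": [0, 0, -1], "gripper": 0.7}, {"translation": [0, 0, 0], "angular": [0, 0, -1], "gripper": 0.7}, {"translation": [0, 0, 0], "angular": [0, 0, -1], "gripper": 0.7}, {"translation": [0, 0, 0], "angular": [0, 0, -1], "gripper": 0.7}]'

```text
t: 10.58
tool_pos: [0.6857, 0.1075, 0.0543]
tool_rot: [2.275, -2.151, 0.021]
contact_force: [0.1, 0.5, -0.3]
opening: 0.0593
grip_force: 0.0
```

Emit:
drive_tool --steps '[{"translation": [0, 0, 0], "angular": [0, 0, -1], "gripper": 0.7}, {"translation": [0, 0, 0], "angular": [0, 0, 0], "gripper": 0.7}]'

```text
t: 10.82
tool_pos: [0.6806, 0.1404, 0.0516]
tool_rot: [2.337, -2.04, 0.071]
contact_force: [0.3, -0.2, -0.7]
opening: 0.0597
grip_force: 0.0
```

```bash
python3 plan.py .6845 .0965 -.033 14.5; python3 - <<'E'
from station import ctrl
import cv2,pickle
w=ctrl.get_image("wrist");pickle.dump(w,open("w4.pkl","wb"));cv2.imwrite("pics/w4.png",w["color"][:,:,::-1])
E
python3 seg.py w4.pkl .005 330
```

```text
t 10.8 pos [0.6806 0.1404 0.0516] psi -172.2 tilt [ 0.009 -0.059 -0.998] open 0.0597 grip 0.0 F [ 0.3 -0.2 -0.7] q5 -3.13
 turn wz units -0.84 (q5 after ~ +-0.12) | shift before turn [0.97 0.05 2.18] | after turn [0.96 0.17 2.18]
bench z 0.0003
[278. 161.] 737 z 0.0169 rect [686.9  96.9] [31.5 30.5] long dir 8.4
[ 49. 221.] 10888 z 0.0247 rect [834.6 160.5] [88.8 76.9] long dir 86.4
[548. 281.] 1157 z 0.0146 rect [471.8 165.6] [21.6 45.5] long dir 108.6
```

View pics/w4.png

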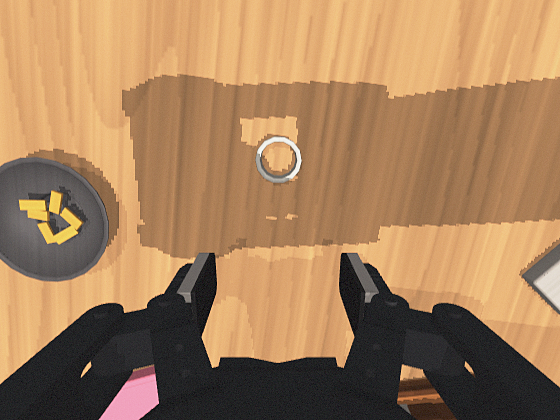

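The joint 6 limit was hit at psi 188, which tilted the tool a little. In view: ring (278,160), pads to its lower side, bowl (50,220) well clear. I'll add a full-orientation correction to the plan.

```bash
cat >> plan.py <<'E'
    x,y,z,psi=map(float,sys.argv[1:]); o=ctrl.get_obs(); R=Ro.from_rotvec(o["tool_rot"]).as_matrix(); p=o["tool_pos"]
    a=np.radians(psi); Y=np.array([np.cos(a),np.sin(a),0]);Z=np.array([0,0,-1.]);X=np.cross(Y,Z)
    T=min((np.column_stack([s*X,s*Y,Z]) for s in(1,-1)),key=lambda T:Ro.from_matrix(R.T@T).magnitude())
    print(" full turn units",(np.degrees(Ro.from_matrix(R.T@T).as_rotvec())/8).round(2),"| shift after full turn",(T.T@(np.array([x,y,z])-p)/.04).round(2))
E
python3 plan.py .686 .0965 .01 178
```

```text
File "plan.py", line 12
    x,y,z,psi=map(float,sys.argv[1:]); o=ctrl.get_obs(); R=Ro.from_rotvec(o["tool_rot"]).as_matrix(); p=o["tool_pos"]
IndentationError: unexpected indent
```

```bash
sed -i 's/^if __name__.*$/if __name__=="__main__":\n    plan(*map(float,sys.argv[1:]))/' plan.py; python3 plan.py .686 .0965 .01 178
```

```text
t 10.9 pos [0.6809 0.1391 0.0517] psi -172.3 tilt [ 0.009 -0.059 -0.998] open 0.0601 grip 0.0 F [ 0.6 -0.4  0.1] q5 -3.13
 turn wz units 1.21 (q5 after ~ +--0.17) | shift before turn [1.01 0.02 1.11] | after turn [ 1.   -0.15  1.11]
 full turn units [-0.05 -0.43  1.21] | shift after full turn [ 1.06 -0.16  1.04]
```

Emit:
drive_tool --steps '[{"translation": [0, 0, 0], "angular": [-0.02, -0.22, 0.6], "gripper": 0.7}, {"translation": [0, 0, 0], "angular": [-0.03, -0.21, 0.61], "gripper": 0.7}, {"translation": [0, 0, 0], "angular": [0, 0, 0], "gripper": 0.7}]'

```text
t: 11.25
tool_pos: [0.6814, 0.1366, 0.0516]
tool_rot: [2.179, -2.263, -0.0]
contact_force: [-0.7, -0.1, -0.4]
opening: 0.0596
grip_force: 0.0
```

```bash
python3 plan.py .686 .0965 .01 178
```

```text
t 11.2 pos [0.6814 0.1366 0.0516] psi 177.8 tilt [-0. -0. -1.] open 0.0596 grip 0.0 F [-0.7 -0.1 -0.4] q5 -3.01
 turn wz units -0.02 (q5 after ~ +-0.00) | shift before turn [ 1.   -0.15  1.04] | after turn [ 1.   -0.15  1.04]
 full turn units [ 0.   -0.   -0.02] | shift after full turn [ 1.   -0.15  1.04]
```

Emit:
drive_tool --steps '[{"translation": [0.5, -0.08, 0.2], "angular": [0, 0, 0], "gripper": 0.65}, {"translation": [0.5, -0.07, 0.5], "angular": [0, 0, 0], "gripper": 0.65}, {"translation": [0, 0, 0.8], "angular": [0, 0, 0], "gripper": 0.65}, {"translation": [0, 0, 0.4], "angular": [0, 0, 0], "gripper": 0.65}, {"translation": [0, 0, 0.16], "angular": [0, 0, 0], "gripper": 0.65}, {"translation": [0, 0, 0], "angular": [0, 0, 0], "gripper": 0.65}]'

```text
t: 12.0
tool_pos: [0.6853, 0.0978, -0.0317]
tool_rot: [2.18, -2.261, -0.002]
contact_force: [-0.0, 0.4, -0.1]
opening: 0.0551
grip_force: 0.0
```

```bash
python3 plan.py .686 .0967 -.034 178; python3 tip.py
```

```text
t 12.0 pos [ 0.6853  0.0978 -0.0317] psi 177.9 tilt [-0.002  0.    -1.   ] open 0.0551 grip 0.0 F [-0.   0.4 -0.1] q5 -3.07
 turn wz units -0.01 (q5 after ~ +-0.00) | shift before turn [ 0.03 -0.02  0.06] | after turn [ 0.03 -0.02  0.06]
 full turn units [ 0.01  0.   -0.01] | shift after full turn [ 0.03 -0.02  0.06]
opening 0.0551 tool z -0.0317 finger -1 tip tool-z -0.0301 -0.0309 y -0.065 -0.0005 x -0.0139 0.014
opening 0.0551 tool z -0.0317 finger 1 tip tool-z -0.03 -0.0307 y 0.0 0.065 x -0.014 0.014
```

Emit:
drive_tool --steps '[{"translation": [0, 0, 0], "angular": [0, 0, 0], "gripper": 0.4}, {"translation": [0, 0, 0], "angular": [0, 0, 0], "gripper": 0.2}, {"translation": [0, 0, 0], "angular": [0, 0, 0], "gripper": 0.2}, {"translation": [0, 0, 0], "angular": [0, 0, 0], "gripper": 0.2}, {"translation": [0, 0, 0], "angular": [0, 0, 0], "gripper": 0.2}]' --force 30

```text
t: 12.68
tool_pos: [0.6865, 0.0981, -0.0298]
tool_rot: [-2.18, 2.261, -0.001]
contact_force: [-1.5, 0.6, 5.5]
opening: 0.0309
grip_force: 29.7
```

```bash
python3 plan.py .5743 .3696 .025 194.5
```

```text
t 12.7 pos [ 0.6865  0.0981 -0.0298] psi 177.9 tilt [ 0.001  0.    -1.   ] open 0.0309 grip 29.7 F [-1.5  0.6  5.5] q5 -3.07
 turn wz units -2.07 (q5 after ~ +-0.29) | shift before turn [-6.68  3.05 -1.37] | after turn [-7.27  1.01 -1.37]
 full turn units [-0.01  0.   -2.07] | shift after full turn [-7.27  1.02 -1.37]
```

Emit:
drive_tool --steps '[{"translation": [0, 0, -0.4], "angular": [0, 0, 0], "gripper": 0.2}, {"translation": [0, 0, -1], "angular": [0, 0, 0], "gripper": 0.2}, {"translation": [-0.95, 0.43, 0], "angular": [0, 0, 0], "gripper": 0.2}, {"translation": [-0.95, 0.43, 0], "angular": [0, 0, 0], "gripper": 0.2}, {"translation": [-0.95, 0.43, 0], "angular": [0, 0, 0], "gripper": 0.2}, {"translation": [-0.95, 0.43, 0], "angular": [0, 0, 0], "gripper": 0.2}, {"translation": [-0.95, 0.43, 0], "angular": [0, 0, 0], "gripper": 0.2}, {"translation": [-0.95, 0.43, 0], "angular": [0, 0, 0], "gripper": 0.2}]'

```text
t: 13.68
tool_pos: [0.59, 0.3307, 0.0254]
tool_rot: [2.18, -2.261, -0.001]
contact_force: [-0.1, -0.1, 0.2]
opening: 0.0308
grip_force: 29.8
```

Emit:
drive_tool --steps '[{"translation": [-0.95, 0.43, 0], "angular": [0, 0, 0], "gripper": 0.2}, {"translation": [0, 0, 0], "angular": [0, 0, -1], "gripper": 0.2}, {"translation": [0, 0, 0], "angular": [0, 0, -1], "gripper": 0.2}, {"translation": [0, 0, 0], "angular": [0, 0, -0.07], "gripper": 0.2}, {"translation": [0, 0, 0], "angular": [0, 0, 0], "gripper": 0.2}]'

```text
t: 14.3
tool_pos: [0.5749, 0.3679, 0.025]
tool_rot: [2.481, -1.926, -0.001]
contact_force: [-0.1, 0.5, -0.4]
opening: 0.0309
grip_force: 29.8
```

```bash
python3 plan.py .5743 .3696 -.0235 194.5; python3 - <<'E'
from station import ctrl
import cv2,pickle
w=ctrl.get_image("wrist");pickle.dump(w,open("w5.pkl","wb"));cv2.imwrite("pics/w5.png",w["color"][:,:,::-1])
E
```

```text
t 14.3 pos [0.5749 0.3679 0.025 ] psi -165.6 tilt [-0.001  0.    -1.   ] open 0.0309 grip 29.8 F [-0.1  0.5 -0.4] q5 -2.93
 turn wz units -0.02 (q5 after ~ +-0.00) | shift before turn [-0.04  0.    1.21] | after turn [-0.04  0.    1.21]
 full turn units [ 0.01  0.   -0.02] | shift after full turn [-0.04  0.    1.21]
```

View pics/w5.png

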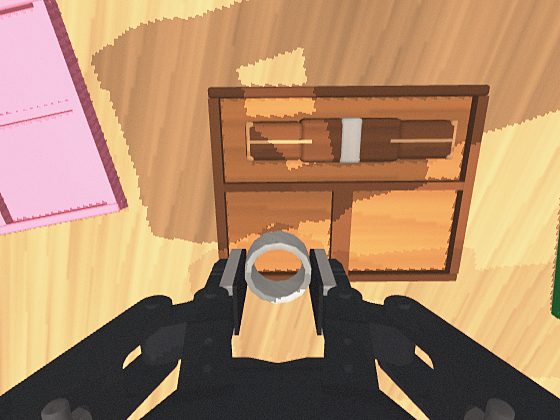

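The clamp lies flat in the long compartment. The ring (278,268) is centred between the left small compartment's walls (228 and 332). Lowering it.

Emit:
drive_tool --steps '[{"translation": [-0.04, 0, 0.4], "angular": [0, 0, 0], "gripper": 0.2}, {"translation": [0, 0, 0.4], "angular": [0, 0, 0], "gripper": 0.2}, {"translation": [0, 0, 0.25], "angular": [0, 0, 0], "gripper": 0.2}, {"translation": [0, 0, 0.1], "angular": [0, 0, 0], "gripper": 0.2}, {"translation": [0, 0, 0.04], "angular": [0, 0, 0], "gripper": 0.2}, {"translation": [0, 0, 0], "angular": [0, 0, 0], "gripper": 0.2}]'

```text
t: 15.1
tool_pos: [0.5747, 0.3698, -0.0224]
tool_rot: [-2.483, 1.924, 0.001]
contact_force: [0.3, -0.6, -0.2]
opening: 0.031
grip_force: 29.8
```

Emit:
drive_tool --steps '[{"translation": [0, 0, 0.025], "angular": [0, 0, 0], "gripper": 0.2}, {"translation": [0, 0, 0], "angular": [0, 0, 0], "gripper": 0.2}]'

```text
t: 15.35
tool_pos: [0.5745, 0.3697, -0.0235]
tool_rot: [2.483, -1.924, -0.001]
contact_force: [0.6, -0.0, -0.6]
opening: 0.0312
grip_force: 29.8
```

Emit:
drive_tool --steps '[{"translation": [0, 0, 0.02], "angular": [0, 0, 0], "gripper": 0.2}, {"translation": [0, 0, 0], "angular": [0, 0, 0], "gripper": 0.2}]'

```text
t: 15.6
tool_pos: [0.5746, 0.3698, -0.0237]
tool_rot: [2.483, -1.924, -0.001]
contact_force: [-2.3, -1.9, 5.7]
opening: 0.0309
grip_force: 30.3
```

Contact is at the expected height, so I release, with the fingers staying inside the compartment.

Emit:
drive_tool --steps '[{"translation": [0, 0, 0], "angular": [0, 0, 0], "gripper": 0.39}, {"translation": [0, 0, 0], "angular": [0, 0, 0], "gripper": 0.42}, {"translation": [0, 0, 0], "angular": [0, 0, 0], "gripper": 0.45}, {"translation": [0, 0, -0.3], "angular": [0, 0, 0], "gripper": 0.45}, {"translation": [0, 0, -0.8], "angular": [0, 0, 0], "gripper": 0.45}, {"translation": [0, 0, -0.9], "angular": [0, 0, 0], "gripper": 0.5}]'

```text
t: 16.35
tool_pos: [0.5741, 0.3695, 0.0563]
tool_rot: [2.483, -1.923, -0.002]
contact_force: [0.7, 1.1, 1.1]
opening: 0.0424
grip_force: 0.0
```

```bash
python3 plan.py .6805 -.1075 .055 125; python3 - <<'E'
from station import ctrl
import cv2,pickle
w=ctrl.get_image("wrist");pickle.dump(w,open("w6.pkl","wb"))
E
python3 seg.py w6.pkl .015 330
```

```text
t 16.4 pos [0.5741 0.3695 0.0563] psi -165.5 tilt [-0.002 -0.    -1.   ] open 0.0424 grip 0.0 F [0.7 1.1 1.1] q5 -2.93
 turn wz units 8.68 (q5 after ~ +--1.21) | shift before turn [12.21  0.4   0.03] | after turn [  4.66 -11.29   0.03]
 full turn units [ 0.01 -0.01  8.68] | shift after full turn [  4.66 -11.29   0.03]
bench z 0.001
[339. 133.] 6312 z 0.027 rect [551.1 302.4] [115.4  24.1] long dir 14.5
[276. 217.] 736 z 0.0227 rect [575.7 368.6] [31.1 31.1] long dir 139.4
```

The ring is flat (top at 22.7 mm) in the far small compartment. Turning, then on to the tin.

Emit:
drive_tool --steps '[{"translation": [0, 0, 0], "angular": [0, 0, 0.9], "gripper": 0.7}, {"translation": [0, 0, 0], "angular": [0, 0, 0.9], "gripper": 0.7}, {"translation": [0, 0, 0], "angular": [0, 0, 0.9], "gripper": 0.7}, {"translation": [0, 0, 0], "angular": [0, 0, 0.9], "gripper": 0.7}, {"translation": [0, 0, 0], "angular": [0, 0, 0.9], "gripper": 0.7}, {"translation": [0, 0, 0], "angular": [0, 0, 0.9], "gripper": 0.7}, {"translation": [0, 0, 0], "angular": [0, 0, 0.8], "gripper": 0.7}, {"translation": [0, 0, 0], "angular": [0, 0, 0], "gripper": 0.7}]'

```text
t: 17.4
tool_pos: [0.5747, 0.3698, 0.056]
tool_rot: [-1.449, 2.787, 0.001]
contact_force: [0.7, 0.4, -0.2]
opening: 0.0602
grip_force: 0.0
```

```bash
python3 plan.py .6805 -.1075 .055 145
```

```text
t 17.4 pos [0.5747 0.3698 0.056 ] psi 144.9 tilt [-0.     0.001 -1.   ] open 0.0602 grip 0.0 F [ 0.7  0.4 -0.2] q5 -2.07
 turn wz units -0.01 (q5 after ~ +-0.00) | shift before turn [ 8.25 -9.02  0.02] | after turn [ 8.26 -9.01  0.02]
 full turn units [ 0.    0.   -0.01] | shift after full turn [ 8.26 -9.01  0.02]
```

Emit:
drive_tool --steps '[{"translation": [0.83, -0.9, 0], "angular": [0, 0, 0], "gripper": 0.7}, {"translation": [0.83, -0.9, 0], "angular": [0, 0, 0], "gripper": 0.7}, {"translation": [0.83, -0.9, 0], "angular": [0, 0, 0], "gripper": 0.7}, {"translation": [0.83, -0.9, 0], "angular": [0, 0, 0], "gripper": 0.7}, {"translation": [0.83, -0.9, 0], "angular": [0, 0, 0], "gripper": 0.7}, {"translation": [0.83, -0.9, 0], "angular": [0, 0, 0], "gripper": 0.7}, {"translation": [0.83, -0.9, 0], "angular": [0, 0, 0], "gripper": 0.7}, {"translation": [0.83, -0.9, 0], "angular": [0, 0, 0], "gripper": 0.7}]'

```text
t: 18.4
tool_pos: [0.6576, -0.015, 0.0557]
tool_rot: [1.45, -2.787, -0.0]
contact_force: [0.6, -0.1, -0.1]
opening: 0.0602
grip_force: 0.0
```

Emit:
drive_tool --steps '[{"translation": [0.83, -0.9, 0], "angular": [0, 0, 0], "gripper": 0.7}, {"translation": [0.8, -0.9, 0], "angular": [0, 0, 0], "gripper": 0.7}, {"translation": [0, 0, 0], "angular": [0, 0, 0], "gripper": 0.7}]'

```text
t: 18.77
tool_pos: [0.6792, -0.1115, 0.0557]
tool_rot: [1.444, -2.79, 0.001]
contact_force: [0.2, 0.4, -0.1]
opening: 0.0597
grip_force: 0.0
```

```bash
python3 plan.py .6805 -.1075 -.027 145;  python3 - <<'E'
from station import ctrl
import cv2,pickle
w=ctrl.get_image("wrist");pickle.dump(w,open("w7.pkl","wb"))
E
python3 seg.py w7.pkl .01 330
```

```text
t 18.8 pos [ 0.6792 -0.1115  0.0557] psi 144.7 tilt [ 0.    -0.001 -1.   ] open 0.0597 grip 0.0 F [ 0.2  0.4 -0.1] q5 -2.80
 turn wz units -0.03 (q5 after ~ +-0.00) | shift before turn [-0.1   0.03  2.07] | after turn [-0.1   0.03  2.07]
 full turn units [-0.   -0.   -0.03] | shift after full turn [-0.1   0.03  2.07]
bench z 0.0005
[424. 162.] 2677 z 0.0149 rect [573.3 -84.1] [14.8 93.3] long dir 172.2
[ 17. 206.] 350 z 0.0115 rect [ 833.2 -227.9] [22.5 23.3] long dir 111.6
[279. 222.] 1923 z 0.0213 rect [ 681.5 -107.8] [34.8 35.2] long dir 104.8
[ 41. 211.] 80 z 0.0115 rect [ 820.4 -215.3] [ 8.7 13. ] long dir 153.8
[ 42. 225.] 105 z 0.0116 rect [ 828.2 -206.7] [14.3 13.5] long dir 23.9
```

Emit:
drive_tool --steps '[{"translation": [-0.1, 0.02, 0.5], "angular": [0, 0, 0], "gripper": 0.7}, {"translation": [0, 0, 0.8], "angular": [0, 0, 0], "gripper": 0.7}, {"translation": [0, 0, 0.5], "angular": [0, 0, 0], "gripper": 0.7}, {"translation": [0, 0, 0.22], "angular": [0, 0, 0], "gripper": 0.7}, {"translation": [0, 0, 0.04], "angular": [0, 0, 0], "gripper": 0.5}, {"translation": [0, 0, 0], "angular": [0, 0, 0], "gripper": 0.2}, {"translation": [0, 0, 0], "angular": [0, 0, 0], "gripper": 0.2}, {"translation": [0, 0, 0], "angular": [0, 0, 0], "gripper": 0.2}]' --force 25

```text
t: 19.82
tool_pos: [0.6806, -0.1046, -0.0265]
tool_rot: [-1.447, 2.788, -0.0]
contact_force: [-0.2, 0.5, -0.9]
opening: 0.0347
grip_force: 24.9
```

```bash
python3 plan.py .4969 .3496 .03 145; python3 plan.py .4969 .3496 .03 194.5
```

```text
t 19.8 pos [ 0.6806 -0.1046 -0.0265] psi 144.9 tilt [ 0. -0. -1.] open 0.0347 grip 24.9 F [-0.2  0.5 -0.9] q5 -2.79
 turn wz units -0.02 (q5 after ~ +-0.00) | shift before turn [-6.64 10.29 -1.41] | after turn [-6.67 10.27 -1.41]
 full turn units [-0.   -0.   -0.02] | shift after full turn [-6.67 10.27 -1.41]
t 19.8 pos [ 0.6806 -0.1046 -0.0265] psi 144.9 tilt [ 0. -0. -1.] open 0.0347 grip 24.9 F [-0.2  0.5 -0.9] q5 -2.79
 turn wz units -6.20 (q5 after ~ +-0.87) | shift before turn [-6.64 10.29 -1.41] | after turn [-12.14   1.6   -1.41]
 full turn units [-0.  -0.  -6.2] | shift after full turn [-12.14   1.6   -1.41]
```

Emit:
drive_tool --steps '[{"translation": [0, 0, -0.5], "angular": [0, 0, 0], "gripper": 0.2}, {"translation": [0, 0, -1], "angular": [0, 0, 0], "gripper": 0.2}, {"translation": [-0.6, 0.93, 0], "angular": [0, 0, 0], "gripper": 0.2}, {"translation": [-0.6, 0.93, 0], "angular": [0, 0, 0], "gripper": 0.2}, {"translation": [-0.6, 0.93, 0], "angular": [0, 0, 0], "gripper": 0.2}, {"translation": [-0.6, 0.93, 0], "angular": [0, 0, 0], "gripper": 0.2}, {"translation": [-0.6, 0.93, 0], "angular": [0, 0, 0], "gripper": 0.2}, {"translation": [-0.6, 0.93, 0], "angular": [0, 0, 0], "gripper": 0.2}]'

```text
t: 20.82
tool_pos: [0.5807, 0.1432, 0.0349]
tool_rot: [-1.447, 2.787, -0.0]
contact_force: [0.6, 0.0, 1.2]
opening: 0.0349
grip_force: 25.1
```

Emit:
drive_tool --steps '[{"translation": [-0.6, 0.93, 0], "angular": [0, 0, 0], "gripper": 0.2}, {"translation": [-0.6, 0.93, 0], "angular": [0, 0, 0], "gripper": 0.2}, {"translation": [-0.6, 0.93, 0], "angular": [0, 0, 0], "gripper": 0.2}, {"translation": [-0.6, 0.93, 0], "angular": [0, 0, 0], "gripper": 0.2}, {"translation": [-0.6, 0.93, 0], "angular": [0, 0, 0], "gripper": 0.2}, {"translation": [0, 0, 0], "angular": [0, 0, -0.9], "gripper": 0.2}, {"translation": [0, 0, 0], "angular": [0, 0, -0.9], "gripper": 0.2}, {"translation": [0, 0, 0], "angular": [0, 0, -0.9], "gripper": 0.2}]'

```text
t: 21.82
tool_pos: [0.498, 0.3477, 0.0349]
tool_rot: [-1.949, 2.462, 0.001]
contact_force: [0.2, 0.8, 0.2]
opening: 0.0347
grip_force: 25.1
```

Emit:
drive_tool --steps '[{"translation": [0, 0, 0], "angular": [0, 0, -0.9], "gripper": 0.2}, {"translation": [0, 0, 0], "angular": [0, 0, -0.9], "gripper": 0.2}, {"translation": [0, 0, 0], "angular": [0, 0, -0.9], "gripper": 0.2}, {"translation": [0, 0, 0], "angular": [0, 0, -0.8], "gripper": 0.2}, {"translation": [0, 0, 0], "angular": [0, 0, 0], "gripper": 0.2}]'

```text
t: 22.45
tool_pos: [0.4981, 0.3474, 0.0347]
tool_rot: [-2.481, 1.925, 0.0]
contact_force: [-0.9, -0.9, -0.6]
opening: 0.0352
grip_force: 25.1
```

```bash
python3 plan.py .4969 .3496 -.02 194.5; python3 - <<'E'
from station import ctrl
import cv2,pickle
w=ctrl.get_image("wrist");pickle.dump(w,open("w8.pkl","wb"));cv2.imwrite("pics/w8.png",w["color"][:,:,::-1])
E
```

```text
t 22.4 pos [0.4981 0.3474 0.0347] psi -165.6 tilt [ 0.001  0.001 -1.   ] open 0.0352 grip 25.1 F [-0.9 -0.9 -0.6] q5 -2.91
 turn wz units -0.01 (q5 after ~ +-0.00) | shift before turn [-0.06  0.02  1.37] | after turn [-0.06  0.02  1.37]
 full turn units [-0.01  0.01 -0.01] | shift after full turn [-0.06  0.01  1.37]
```

View pics/w8.png

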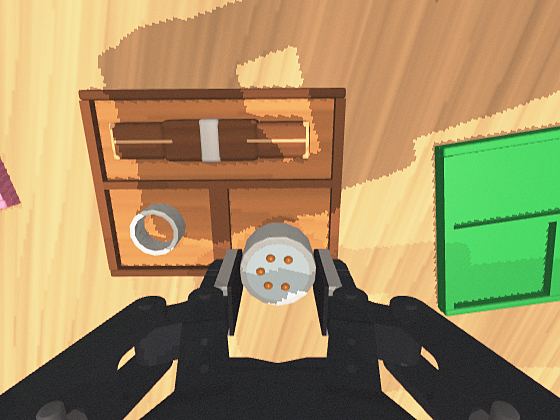

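The ring is in its compartment (158,228), the tin (278,265) is level over the free one (230–330), and the clamp is at (210,140).

Emit:
drive_tool --steps '[{"translation": [-0.06, 0.01, 0.5], "angular": [0, 0, 0], "gripper": 0.2}, {"translation": [0, 0, 0.5], "angular": [0, 0, 0], "gripper": 0.2}, {"translation": [0, 0, 0.25], "angular": [0, 0, 0], "gripper": 0.2}, {"translation": [0, 0, 0.06], "angular": [0, 0, 0], "gripper": 0.2}, {"translation": [0, 0, 0.03], "angular": [0, 0, 0], "gripper": 0.2}, {"translation": [0, 0, 0], "angular": [0, 0, 0], "gripper": 0.2}]'

```text
t: 23.25
tool_pos: [0.4965, 0.3494, -0.0204]
tool_rot: [2.483, -1.924, -0.001]
contact_force: [0.6, -0.5, 0.8]
opening: 0.0349
grip_force: 25.1
```

Emit:
drive_tool --steps '[{"translation": [0, 0, 0.025], "angular": [0, 0, 0], "gripper": 0.2}, {"translation": [0, 0, 0], "angular": [0, 0, 0], "gripper": 0.2}]'

```text
t: 23.5
tool_pos: [0.4968, 0.3495, -0.0209]
tool_rot: [-2.483, 1.924, 0.001]
contact_force: [-0.6, 0.0, 2.0]
opening: 0.0343
grip_force: 25.4
```

Touching down. Release.

Emit:
drive_tool --steps '[{"translation": [0, 0, 0], "angular": [0, 0, 0], "gripper": 0.43}, {"translation": [0, 0, 0], "angular": [0, 0, 0], "gripper": 0.46}, {"translation": [0, 0, 0], "angular": [0, 0, 0], "gripper": 0.5}, {"translation": [0, 0, -0.3], "angular": [0, 0, 0], "gripper": 0.5}, {"translation": [0, 0, -0.8], "angular": [0, 0, 0], "gripper": 0.5}, {"translation": [0, 0, -0.9], "angular": [0, 0, 0], "gripper": 0.5}]'

```text
t: 24.25
tool_pos: [0.4961, 0.3491, 0.0595]
tool_rot: [2.483, -1.923, -0.002]
contact_force: [0.3, 0.1, 0.7]
opening: 0.0429
grip_force: 0.0
```

```bash
python3 - <<'E'
from station import ctrl
import cv2,pickle
w=ctrl.get_image("wrist");pickle.dump(w,open("w9.pkl","wb"))
E
python3 seg.py w9.pkl .015 330;  python3 plan.py .573 -.084 .055 82.2
```

```text
bench z 0.0009
[215. 134.] 6186 z 0.0271 rect [551.  302.2] [115.5  24.4] long dir 14.8
[276. 214.] 1997 z 0.0272 rect [498.2 346.9] [34.9 35.3] long dir 123.4
[165. 216.] 810 z 0.0228 rect [575.4 368.6] [31.4 31.1] long dir 51.0
t 24.3 pos [0.4998 0.3511 0.0661] psi -165.5 tilt [ 0.007  0.005 -1.   ] open 0.0430 grip 0.0 F [2.4 2.  2.6] q5 -2.90
 turn wz units -8.47 (q5 after ~ +-1.18) | shift before turn [10.99  0.95  0.24] | after turn [ 3.29 10.53  0.24]
 full turn units [-0.06 -0.02 -8.47] | shift after full turn [ 3.29 10.53  0.28]
```

The tin is flat (top 27 mm) in its compartment. Next is the punch: turn, then fly.

Emit:
drive_tool --steps '[{"translation": [0, 0, 0], "angular": [0, 0, 1], "gripper": 0.5}, {"translation": [0, 0, 0], "angular": [0, 0, 1], "gripper": 0.5}, {"translation": [0, 0, 0], "angular": [0, 0, 1], "gripper": 0.5}, {"translation": [0, 0, 0], "angular": [0, 0, 1], "gripper": 0.5}, {"translation": [0, 0, 0], "angular": [0, 0, 1], "gripper": 0.5}, {"translation": [0, 0, 0], "angular": [0, 0, 1], "gripper": 0.5}, {"translation": [0, 0, 0], "angular": [0, 0, 1], "gripper": 0.5}, {"translation": [0, 0, 0], "angular": [0, 0, 1], "gripper": 0.5}]'

```text
t: 25.3
tool_pos: [0.4967, 0.3494, 0.0593]
tool_rot: [-1.08, 2.95, 0.001]
contact_force: [0.2, 0.1, -0.7]
opening: 0.0426
grip_force: 0.0
```

Emit:
drive_tool --steps '[{"translation": [0, 0, 0], "angular": [0, 0, 1], "gripper": 0.5}, {"translation": [0, 0, 0], "angular": [0, 0, 1], "gripper": 0.5}, {"translation": [0, 0, 0], "angular": [0, 0, 1], "gripper": 0.5}, {"translation": [0, 0, 0], "angular": [0, 0, 1], "gripper": 0.5}, {"translation": [0, 0, 0], "angular": [0, 0, 1], "gripper": 0.5}, {"translation": [0, 0, 0], "angular": [0, 0, 1], "gripper": 0.5}, {"translation": [0, 0, 0], "angular": [0, 0, 0], "gripper": 0.5}]'

```text
t: 26.18
tool_pos: [0.4967, 0.3494, 0.0591]
tool_rot: [-0.204, -3.135, -0.001]
contact_force: [0.6, 0.3, 0.3]
opening: 0.043
grip_force: 0.0
```

```bash
python3 plan.py .573 -.084 .055 82.2
```

```text
t 26.2 pos [0.4967 0.3494 0.0591] psi 82.6 tilt [-0.     0.001 -1.   ] open 0.0430 grip 0.0 F [0.6 0.3 0.3] q5 -0.95
 turn wz units 0.05 (q5 after ~ +--0.01) | shift before turn [ -3.29 -10.5    0.1 ] | after turn [ -3.36 -10.48   0.1 ]
 full turn units [ 0.   -0.    0.05] | shift after full turn [ -3.36 -10.48   0.1 ]
```

Emit:
drive_tool --steps '[{"translation": [-0.3, -0.95, 0], "angular": [0, 0, 0.05], "gripper": 0.5}, {"translation": [-0.3, -0.95, 0], "angular": [0, 0, 0], "gripper": 0.5}, {"translation": [-0.3, -0.95, 0], "angular": [0, 0, 0], "gripper": 0.5}, {"translation": [-0.3, -0.95, 0], "angular": [0, 0, 0], "gripper": 0.5}, {"translation": [-0.3, -0.95, 0], "angular": [0, 0, 0], "gripper": 0.5}, {"translation": [-0.3, -0.95, 0], "angular": [0, 0, 0], "gripper": 0.5}, {"translation": [-0.3, -0.95, 0], "angular": [0, 0, 0], "gripper": 0.5}, {"translation": [-0.3, -0.95, 0], "angular": [0, 0, 0], "gripper": 0.5}]'

```text
t: 27.18
tool_pos: [0.5502, 0.0337, 0.0589]
tool_rot: [-0.213, -3.134, -0.0]
contact_force: [1.0, -0.1, 1.4]
opening: 0.0424
grip_force: 0.0
```

Emit:
drive_tool --steps '[{"translation": [-0.3, -0.95, 0], "angular": [0, 0, 0], "gripper": 0.5}, {"translation": [-0.3, -0.95, 0], "angular": [0, 0, 0], "gripper": 0.5}, {"translation": [-0.34, -0.98, 0], "angular": [0, 0, 0], "gripper": 0.5}, {"translation": [0, 0, 0], "angular": [0, 0, 0], "gripper": 0.5}]'

```text
t: 27.68
tool_pos: [0.5719, -0.0868, 0.059]
tool_rot: [0.219, 3.134, -0.001]
contact_force: [-0.4, -0.3, -0.9]
opening: 0.0429
grip_force: 0.0
```

```bash
python3 plan.py .573 -.084 -.032 82.2; python3 - <<'E'
from station import ctrl
import cv2,pickle
w=ctrl.get_image("wrist");pickle.dump(w,open("wa.pkl","wb"))
E
python3 seg.py wa.pkl .007 330
```

```text
t 27.7 pos [ 0.5719 -0.0868  0.059 ] psi 82.0 tilt [ 0. -0. -1.] open 0.0429 grip 0.0 F [-0.4 -0.3 -0.9] q5 -1.71
 turn wz units -0.03 (q5 after ~ +-0.00) | shift before turn [-0.02  0.07  2.28] | after turn [-0.02  0.07  2.28]
 full turn units [-0.    0.   -0.03] | shift after full turn [-0.02  0.07  2.28]
bench z 0.0004
[397.  22.] 3372 z 0.037 rect [4.559e+02 3.000e-01] [36.3 27.3] long dir 57.1
[ 16. 200.] 2696 z 0.0127 rect [ 529.3 -273. ] [ 30.9 164.3] long dir 157.9
[281. 211.] 2222 z 0.015 rect [573.  -84.6] [13.7 94.1] long dir 172.5
```

Emit:
drive_tool --steps '[{"translation": [-0.02, 0.05, 0.6], "angular": [0, 0, -0.03], "gripper": 0.5}, {"translation": [0, 0, 0.8], "angular": [0, 0, 0], "gripper": 0.5}, {"translation": [0, 0, 0.55], "angular": [0, 0, 0], "gripper": 0.5}, {"translation": [0, 0, 0.2], "angular": [0, 0, 0], "gripper": 0.4}, {"translation": [0, 0, 0.1], "angular": [0, 0, 0], "gripper": 0.3}, {"translation": [0, 0, 0], "angular": [0, 0, 0], "gripper": 0.05}, {"translation": [0, 0, 0], "angular": [0, 0, 0], "gripper": 0.05}, {"translation": [0, 0, 0], "angular": [0, 0, 0], "gripper": 0.05}]' --force 50

```text
t: 28.72
tool_pos: [0.5727, -0.0826, -0.031]
tool_rot: [-0.211, -3.135, -0.0]
contact_force: [-0.4, 0.1, 0.7]
opening: 0.0124
grip_force: 52.0
```

```bash
python3 plan.py .4706 -.2988 .02 79
```

```text
t 28.7 pos [ 0.5727 -0.0826 -0.031 ] psi 82.3 tilt [-0.  0. -1.] open 0.0124 grip 52.0 F [-0.4  0.1  0.7] q5 -1.71
 turn wz units 0.41 (q5 after ~ +--0.06) | shift before turn [ 1.81 -5.7  -1.28] | after turn [ 1.47 -5.79 -1.28]
 full turn units [ 0.   -0.    0.41] | shift after full turn [ 1.47 -5.79 -1.28]
```

Emit:
drive_tool --steps '[{"translation": [0, 0, -0.5], "angular": [0, 0, 0], "gripper": 0.05}, {"translation": [0, 0, -0.8], "angular": [0, 0, 0], "gripper": 0.05}, {"translation": [0.3, -0.95, 0], "angular": [0, 0, 0], "gripper": 0.05}, {"translation": [0.3, -0.95, 0], "angular": [0, 0, 0], "gripper": 0.05}, {"translation": [0.3, -0.95, 0], "angular": [0, 0, 0], "gripper": 0.05}, {"translation": [0.3, -0.95, 0], "angular": [0, 0, 0], "gripper": 0.05}, {"translation": [0.3, -0.95, 0], "angular": [0, 0, 0], "gripper": 0.05}, {"translation": [0.3, -0.95, 0], "angular": [0, 0, 0], "gripper": 0.05}]'

```text
t: 29.72
tool_pos: [0.4702, -0.3004, 0.0221]
tool_rot: [0.211, 3.134, -0.002]
contact_force: [0.3, -0.3, -1.1]
opening: 0.0125
grip_force: 51.8
```

Emit:
drive_tool --steps '[{"translation": [0, 0, 0], "angular": [0, 0, 0.41], "gripper": 0.05}, {"translation": [0, 0, 0], "angular": [0, 0, 0], "gripper": 0.05}]'

```text
t: 29.98
tool_pos: [0.4706, -0.2996, 0.0217]
tool_rot: [0.301, 3.127, -0.001]
contact_force: [0.6, 0.3, -0.4]
opening: 0.0122
grip_force: 51.7
```

```bash
python3 - <<'E'
from station import ctrl
import cv2,pickle
w=ctrl.get_image("wrist");pickle.dump(w,open("wb.pkl","wb"));cv2.imwrite("pics/wb.png",w["color"][:,:,::-1])
s=ctrl.get_image("side");pickle.dump(s,open("sb.pkl","wb"))
E
python3 seg.py wb.pkl .005 250; python3 plan.py .4706 -.2988 -.024 79
```

```text
bench z 0.0003
[283. 180.] 11526 z 0.0124 rect [ 446.5 -292. ] [70.3 81.1] long dir 168.7
t 30.1 pos [ 0.4707 -0.2988  0.0212] psi 79.1 tilt [-0. -0. -1.] open 0.0125 grip 51.7 F [-0.5  0.6 -1. ] q5 -2.08
 turn wz units 0.01 (q5 after ~ +--0.00) | shift before turn [ 0.   -0.    1.13] | after turn [ 0.   -0.    1.13]
 full turn units [-0.   -0.    0.01] | shift after full turn [ 0.   -0.    1.13]
```

View pics/wb.png

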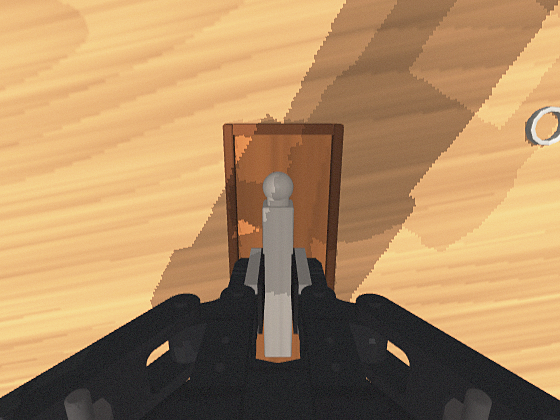

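The punch (278,270) is parallel to and centred in the long compartment (walls 233 and 335).

Emit:
drive_tool --steps '[{"translation": [0, 0.03, 0.5], "angular": [0, 0, 0], "gripper": 0.05}, {"translation": [0, 0, 0.4], "angular": [0, 0, 0], "gripper": 0.05}, {"translation": [0, 0, 0.18], "angular": [0, 0, 0], "gripper": 0.05}, {"translation": [0, 0, 0.05], "angular": [0, 0, 0], "gripper": 0.05}, {"translation": [0, 0, 0.02], "angular": [0, 0, 0], "gripper": 0.05}, {"translation": [0, 0, 0], "angular": [0, 0, 0], "gripper": 0.05}]'

```text
t: 30.82
tool_pos: [0.4698, -0.2967, -0.0251]
tool_rot: [-0.299, -3.123, -0.003]
contact_force: [-5.8, 4.8, 10.7]
opening: 0.0124
grip_force: 53.1
```

Emit:
drive_tool --steps '[{"translation": [0, 0, 0.02], "angular": [0, 0, 0], "gripper": 0.05}, {"translation": [0, 0, 0], "angular": [0, 0, 0], "gripper": 0.05}]'

```text
t: 31.08
tool_pos: [0.4698, -0.2967, -0.0251]
tool_rot: [-0.299, -3.122, -0.004]
contact_force: [-8.6, 6.2, 14.3]
opening: 0.0123
grip_force: 53.8
```

Emit:
drive_tool --steps '[{"translation": [0, 0, -0.035], "angular": [0, 0, 0], "gripper": 0.05}, {"translation": [0, 0, 0], "angular": [0, 0, 0], "gripper": 0.05}]'

```text
t: 31.32
tool_pos: [0.4708, -0.2976, -0.0251]
tool_rot: [-0.3, -3.126, 0.0]
contact_force: [0.1, 1.0, 2.1]
opening: 0.012
grip_force: 52.1
```

Emit:
drive_tool --steps '[{"translation": [0, 0, 0], "angular": [0, 0, 0], "gripper": 0.17}, {"translation": [0, 0, 0], "angular": [0, 0, 0], "gripper": 0.22}, {"translation": [0, 0, 0], "angular": [0, 0, 0], "gripper": 0.28}, {"translation": [0, 0, -0.3], "angular": [0, 0, 0], "gripper": 0.28}, {"translation": [0, 0, -0.8], "angular": [0, 0, 0], "gripper": 0.28}, {"translation": [0, 0, -1], "angular": [0, 0, 0], "gripper": 0.5}, {"translation": [0, 0, -0.6], "angular": [0, 0, 0], "gripper": 0.7}]'

```text
t: 32.2
tool_pos: [0.4718, -0.2985, 0.0864]
tool_rot: [0.3, 3.125, -0.004]
contact_force: [0.3, -1.0, 0.0]
opening: 0.0587
grip_force: 0.0
```

```bash
python3 - <<'E'
from station import ctrl
import cv2,pickle
w=ctrl.get_image("wrist");pickle.dump(w,open("wc.pkl","wb"))
E
python3 seg.py wc.pkl .015 330;python3 seg.py wc.pkl .006 330; python3 plan.py .4515 .0025 .08 57; python3 plan.py .4515 .0025 .08 147
```

```text
bench z 0.0004
[278. 202.] 1880 z 0.021 rect [ 471.7 -297.9] [14. 93.] long dir 168.7
bench z 0.0004
[280. 222.] 11030 z 0.02 rect [ 471.4 -297.8] [14.  93.6] long dir 168.8
t 32.2 pos [ 0.4734 -0.2998  0.0896] psi 79.0 tilt [ 0.006 -0.006 -1.   ] open 0.0596 grip 0.0 F [ 1.2 -1.6  2.1] q5 -2.08
 turn wz units 2.75 (q5 after ~ +--0.38) | shift before turn [1.98 7.32 0.2 ] | after turn [4.58 6.04 0.2 ]
 full turn units [-0.02  0.05  2.75] | shift after full turn [4.57 6.04 0.24]
t 32.2 pos [ 0.4734 -0.2998  0.0896] psi 79.0 tilt [ 0.006 -0.006 -1.   ] open 0.0596 grip 0.0 F [ 1.2 -1.6  2.1] q5 -2.08
 turn wz units -8.50 (q5 after ~ +-1.19) | shift before turn [1.98 7.32 0.2 ] | after turn [-6.04  4.58  0.2 ]
 full turn units [-0.06  0.02 -8.5 ] | shift after full turn [-6.04  4.57  0.24]
```

The punch lies flat (top 20–21 mm), centred and aligned. Now the doming block.

Emit:
drive_tool --steps '[{"translation": [0.25, 0.91, 0], "angular": [0, 0, 0], "gripper": 0.75}, {"translation": [0.25, 0.91, 0], "angular": [0, 0, 0], "gripper": 0.75}, {"translation": [0.25, 0.91, 0], "angular": [0, 0, 0], "gripper": 0.75}, {"translation": [0.25, 0.91, 0], "angular": [0, 0, 0], "gripper": 0.75}, {"translation": [0.25, 0.91, 0], "angular": [0, 0, 0], "gripper": 0.75}, {"translation": [0.25, 0.91, 0], "angular": [0, 0, 0], "gripper": 0.75}, {"translation": [0.25, 0.91, 0], "angular": [0, 0, 0], "gripper": 0.75}, {"translation": [0.25, 0.91, 0], "angular": [0, 0, 0], "gripper": 0.75}]'

```text
t: 33.25
tool_pos: [0.4473, 0.0047, 0.0831]
tool_rot: [-0.3, -3.127, -0.0]
contact_force: [-0.3, 0.2, 0.5]
opening: 0.0639
grip_force: 0.0
```

Emit:
drive_tool --steps '[{"translation": [0, 0, 0], "angular": [0, 0, 0.9], "gripper": 0.75}, {"translation": [0, 0, 0], "angular": [0, 0, 0.9], "gripper": 0.75}, {"translation": [0, 0, 0], "angular": [0, 0, 0.95], "gripper": 0.75}, {"translation": [0, 0, 0], "angular": [0, 0, 0], "gripper": 0.75}]'

```text
t: 33.75
tool_pos: [0.4474, 0.0035, 0.083]
tool_rot: [-0.889, -3.012, 0.0]
contact_force: [-0.5, 0.7, 0.2]
opening: 0.0641
grip_force: 0.0
```

```bash
python3 - <<'E'
from station import ctrl
import cv2,pickle
w=ctrl.get_image("wrist");pickle.dump(w,open("wd.pkl","wb"))
E
python3 seg.py wd.pkl .006 330; python3 plan.py .4515 .002 -.022 57
```

```text
bench z 0.0004
[450.  98.] 5009 z 0.0151 rect [449.5 155.8] [50.5 50.1] long dir 55.0
[279. 213.] 2553 z 0.0372 rect [451.2   3. ] [35.9 35.6] long dir 57.2
[ 21. 324.] 348 z 0.0127 rect [ 413.8 -264.3] [36.2 15.9] long dir 57.7
t 33.8 pos [0.4474 0.0035 0.083 ] psi 57.2 tilt [-0.001  0.    -1.   ] open 0.0641 grip 0.0 F [-0.1  0.1  0.2] q5 -1.16
 turn wz units 0.02 (q5 after ~ +--0.00) | shift before turn [-0.11  0.02  2.62] | after turn [-0.11  0.02  2.62]
 full turn units [-0.   -0.01  0.02] | shift after full turn [-0.11  0.02  2.62]
```

Emit:
drive_tool --steps '[{"translation": [-0.1, 0.03, 0.6], "angular": [0, 0, 0], "gripper": 0.75}, {"translation": [0, 0, 0.9], "angular": [0, 0, 0], "gripper": 0.75}, {"translation": [0, 0, 0.7], "angular": [0, 0, 0], "gripper": 0.75}, {"translation": [0, 0, 0.35], "angular": [0, 0, 0], "gripper": 0.75}, {"translation": [0, 0, 0.05], "angular": [0, 0, 0], "gripper": 0.6}, {"translation": [0, 0, 0], "angular": [0, 0, 0], "gripper": 0.3}, {"translation": [0, 0, 0], "angular": [0, 0, 0], "gripper": 0.3}, {"translation": [0, 0, 0], "angular": [0, 0, 0], "gripper": 0.3}]' --force 60

```text
t: 34.8
tool_pos: [0.4526, 0.0022, -0.0198]
tool_rot: [0.891, 3.011, 0.0]
contact_force: [-0.1, 0.0, 2.0]
opening: 0.0348
grip_force: 61.6
```

```bash
python3 plan.py .5635 -.3160 .035 79
```

```text
t 34.8 pos [ 0.4526  0.0022 -0.0198] psi 57.0 tilt [ 0.001 -0.    -1.   ] open 0.0348 grip 61.6 F [-0.1  0.   2. ] q5 -1.16
 turn wz units -2.74 (q5 after ~ +-0.38) | shift before turn [-6.66 -5.17 -1.36] | after turn [-4.24 -7.28 -1.36]
 full turn units [ 0.    0.01 -2.74] | shift after full turn [-4.24 -7.28 -1.37]
```

Emit:
drive_tool --steps '[{"translation": [0, 0, -0.5], "angular": [0, 0, 0], "gripper": 0.3}, {"translation": [0, 0, -1], "angular": [0, 0, 0], "gripper": 0.3}, {"translation": [-0.74, -0.57, 0], "angular": [0, 0, 0], "gripper": 0.3}, {"translation": [-0.74, -0.57, 0], "angular": [0, 0, 0], "gripper": 0.3}, {"translation": [-0.74, -0.57, 0], "angular": [0, 0, 0], "gripper": 0.3}, {"translation": [-0.74, -0.57, 0], "angular": [0, 0, 0], "gripper": 0.3}, {"translation": [-0.74, -0.57, 0], "angular": [0, 0, 0], "gripper": 0.3}, {"translation": [-0.74, -0.57, 0], "angular": [0, 0, 0], "gripper": 0.3}]'

```text
t: 35.8
tool_pos: [0.5256, -0.2098, 0.038]
tool_rot: [-0.891, -3.01, -0.001]
contact_force: [0.3, -0.1, -3.7]
opening: 0.0345
grip_force: 61.1
```

Emit:
drive_tool --steps '[{"translation": [-0.74, -0.57, 0], "angular": [0, 0, 0], "gripper": 0.3}, {"translation": [-0.74, -0.57, 0], "angular": [0, 0, 0], "gripper": 0.3}, {"translation": [-0.74, -0.57, 0], "angular": [0, 0, 0], "gripper": 0.3}, {"translation": [0, 0, 0], "angular": [0, 0, -0.9], "gripper": 0.3}, {"translation": [0, 0, 0], "angular": [0, 0, -0.9], "gripper": 0.3}, {"translation": [0, 0, 0], "angular": [0, 0, -0.94], "gripper": 0.3}, {"translation": [0, 0, 0], "angular": [0, 0, 0], "gripper": 0.3}]'

```text
t: 36.67
tool_pos: [0.5626, -0.3143, 0.0378]
tool_rot: [-0.305, -3.124, -0.002]
contact_force: [-0.2, 0.5, -4.3]
opening: 0.035
grip_force: 61.1
```

```bash
python3 plan.py .5635 -.3160 -.0138 79; python3 - <<'E'
from station import ctrl
import cv2
w=ctrl.get_image("wrist");cv2.imwrite("pics/we.png",w["color"][:,:,::-1])
E
```

```text
t 36.7 pos [ 0.5626 -0.3143  0.0378] psi 78.9 tilt [-0.003  0.001 -1.   ] open 0.0350 grip 61.1 F [-0.2  0.5 -4.3] q5 -2.00
 turn wz units -0.02 (q5 after ~ +-0.00) | shift before turn [-0.03 -0.04  1.29] | after turn [-0.03 -0.04  1.29]
 full turn units [ 0.01 -0.02 -0.02] | shift after full turn [-0.03 -0.04  1.29]
```

View pics/we.png

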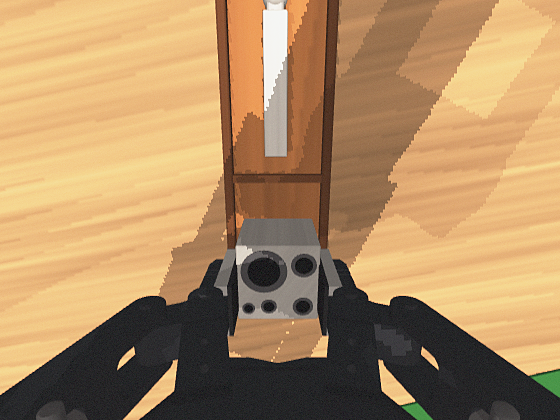

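The block (279,280) is square over the short compartment beyond the divider (row 175), and the punch lies in the long one.

Emit:
drive_tool --steps '[{"translation": [-0.03, -0.02, 0.5], "angular": [0, 0, 0], "gripper": 0.3}, {"translation": [0, 0, 0.45], "angular": [0, 0, 0], "gripper": 0.3}, {"translation": [0, 0, 0.2], "angular": [0, 0, 0], "gripper": 0.3}, {"translation": [0, 0, 0.07], "angular": [0, 0, 0], "gripper": 0.3}, {"translation": [0, 0, 0.02], "angular": [0, 0, 0], "gripper": 0.3}, {"translation": [0, 0, 0], "angular": [0, 0, 0], "gripper": 0.3}]'

```text
t: 37.48
tool_pos: [0.5648, -0.3162, -0.01]
tool_rot: [0.303, 3.127, -0.001]
contact_force: [1.0, 0.6, -4.3]
opening: 0.0346
grip_force: 61.1
```

Emit:
drive_tool --steps '[{"translation": [0, 0, 0.025], "angular": [0, 0, 0], "gripper": 0.3}, {"translation": [0, 0, 0], "angular": [0, 0, 0], "gripper": 0.3}]'

```text
t: 37.72
tool_pos: [0.5644, -0.3159, -0.0115]
tool_rot: [-0.302, -3.126, 0.0]
contact_force: [0.2, -0.4, -4.6]
opening: 0.035
grip_force: 61.1
```

Emit:
drive_tool --steps '[{"translation": [0, 0, 0.03], "angular": [0, 0, 0], "gripper": 0.3}, {"translation": [0, 0, 0.02], "angular": [0, 0, 0], "gripper": 0.3}, {"translation": [0, 0, 0], "angular": [0, 0, 0], "gripper": 0.3}]'

```text
t: 38.1
tool_pos: [0.5643, -0.3158, -0.0137]
tool_rot: [-0.302, -3.126, -0.0]
contact_force: [-0.6, 0.1, -3.1]
opening: 0.0345
grip_force: 61.3
```

Emit:
drive_tool --steps '[{"translation": [0, 0, 0.012], "angular": [0, 0, 0], "gripper": 0.3}, {"translation": [0, 0, 0], "angular": [0, 0, 0], "gripper": 0.3}]'

```text
t: 38.35
tool_pos: [0.5643, -0.3158, -0.0138]
tool_rot: [-0.302, -3.126, -0.0]
contact_force: [-2.8, 2.4, 1.3]
opening: 0.0346
grip_force: 61.6
```

Seated. Release and retreat.

Emit:
drive_tool --steps '[{"translation": [0, 0, 0], "angular": [0, 0, 0], "gripper": 0.43}, {"translation": [0, 0, 0], "angular": [0, 0, 0], "gripper": 0.47}, {"translation": [0, 0, 0], "angular": [0, 0, 0], "gripper": 0.54}, {"translation": [0, 0, -0.3], "angular": [0, 0, 0], "gripper": 0.54}, {"translation": [0, 0, -0.8], "angular": [0, 0, 0], "gripper": 0.54}, {"translation": [0, 0, -1], "angular": [0, 0, 0], "gripper": 0.54}, {"translation": [0, 0, -1], "angular": [0, 0, 0], "gripper": 0.54}, {"translation": [0, 0, 0], "angular": [0, 0, 0], "gripper": 0.54}]'

```text
t: 39.35
tool_pos: [0.5674, -0.3179, 0.1162]
tool_rot: [0.302, 3.119, -0.008]
contact_force: [-0.0, 0.1, 0.4]
opening: 0.046
grip_force: 0.0
```

```bash
python3 - <<'E'
from station import ctrl
import cv2,pickle
for n in("wrist","side"):
    w=ctrl.get_image(n);pickle.dump(w,open(f"f_{n}.pkl","wb"))
cv2.imwrite("pics/fs.png",cv2.resize(w["color"][:,:,::-1],(784,588)))
E
for f in wrist side; do python3 seg.py f_$f.pkl .014 400; done;  python3 seg.py f_side.pkl .003 400
```

```text
bench z 0.0006
[280.  75.] 2098 z 0.0211 rect [ 471.9 -298. ] [13.6 92.3] long dir 169.5
[280. 194.] 2078 z 0.0432 rect [ 563.4 -315.7] [36.1 35.9] long dir 78.5
bench z 0.0009
[88. 79.] 1848 z 0.0418 rect [1342.1 -887.3] [1573.4   13.5] long dir 89.9
[254.   1.] 92 z 0.0283 rect [ 1036.5 -1820.7] [ 36.5 150.1] long dir 175.4
[427.  42.] 1232 z 0.022 rect [   98.3 -1345.9] [287.1 294.9] long dir 90.3
[412. 113.] 374 z 0.0417 rect [ 229.6 -602.9] [ 70.2 214.7] long dir 121.8
[290. 137.] 202 z 0.0433 rect [ 561.6 -312.7] [37.1 36.8] long dir 78.6
[319. 147.] 127 z 0.0216 rect [ 470.  -297.3] [18.8 91.7] long dir 168.4
[122. 232.] 577 z 0.0253 rect [838.8 160.2] [87.5 88.1] long dir 168.3
[520. 262.] 1237 z 0.039 rect [ 0.1 58.2] [ 30.9 114.8] long dir 180.0
[304. 267.] 93 z 0.0164 rect [443.6 160.2] [30.9 55.9] long dir 111.5
[234. 314.] 894 z 0.0275 rect [549.2 302.8] [114.7  26.2] long dir 14.5
[257. 342.] 382 z 0.0275 rect [496.1 347.4] [34.  34.9] long dir 145.0
[209. 345.] 171 z 0.0232 rect [573.7 369.7] [31.  31.4] long dir 143.6
bench z 0.0009
[101.  75.] 2764 z 0.0402 rect [1341.2 -886.4] [  16.1 1575.1] long dir 90.1
[427.  43.] 1390 z 0.0219 rect [   98.3 -1345.9] [287.1 294.9] long dir 90.3
[411. 114.] 497 z 0.0413 rect [ 229.6 -602.9] [ 70.2 214.7] long dir 121.8
[309. 147.] 1108 z 0.0349 rect [ 561.3 -312.4] [37.7 36.4] long dir 80.8
[192. 151.] 136 z 0.0111 rect [ 827.5 -216. ] [ 32.9 146.8] long dir 102.2
[123. 234.] 984 z 0.0246 rect [838.8 160.2] [87.5 88.1] long dir 168.3
[513. 265.] 2653 z 0.0334 rect [ 6.9 53.5] [ 38.6 124.4] long dir 172.3
[303. 268.] 551 z 0.0159 rect [447.2 157.4] [51.2 50.3] long dir 54.2
[102. 324.] 5801 z 0.0123 rect [772.8 358.6] [160.9 129.2] long dir 25.8
[233. 337.] 6108 z 0.026 rect [541.8 332.5] [115.4  87.5] long dir 14.5
[368. 344.] 6280 z 0.0129 rect [310.1 293.6] [167.3 132.3] long dir 24.1
```

View pics/fs.png

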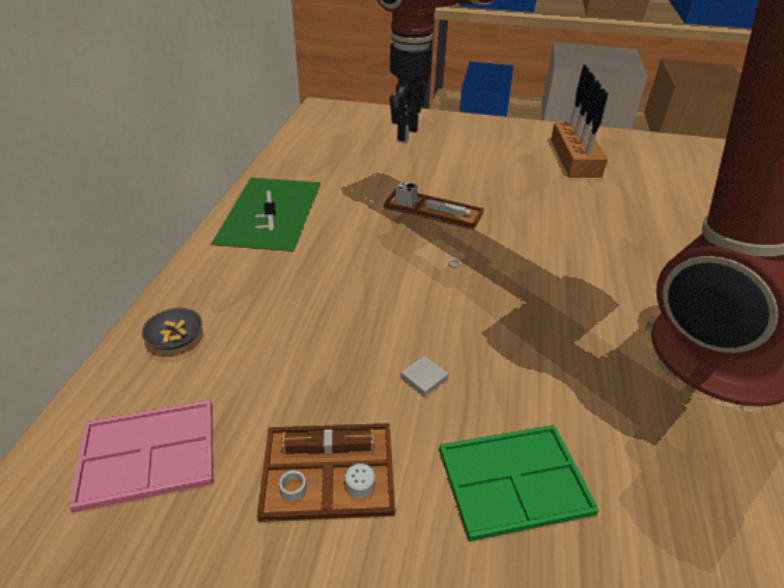

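The final view shows the clamp (328,441), ring (292,485) and tin (360,480) in the wooden tray. The block (406,194) and punch (447,208) are in the narrow one, and the slim ring (454,263) and bench block (424,375) haven't moved.

```bash
python3 -c "
from station import ctrl
print(ctrl.finish_job())"
```

```text
the job is handed in; nothing more can be done
None
```

The job is handed in at about 39 s: all five items sit flat in their compartments by the final camera measurements, the slim ring and bench block are where they were, and no score was returned.

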